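Tidy the reagent row and the ring tree after a chemistry lesson

ROBOT

A 6-joint arm with a two-finger parallel gripper is mounted at the origin on the work surface. World frame = base frame: x ahead of the robot, y to its left, z up, the work surface at z = 0. Lengths are in m, angles in degrees, forces in N, time in s.
With the tool pointing down it reaches from about 0.375 to 0.9 m from the base axis. Payload 3.1 kg.
Tool frame: the origin (TCP) lies midway between the tips of the shut fingers; the grasp point (between the pads) lies 19 mm behind it; z points along the fingers, y is the direction in which the jaws open and shut (so a half turn about z gives the same grasp; the last joint's range is limited). The gripper opens to 87 mm and grips with 3 to 60 N. Pads are 19 mm wide; open, the fingers measure 117 mm over their backs; the gripper's body (75 mm by 190 mm) begins 51 mm behind the grasp point.
Start: joints at [61.106, 30.224, 82.088, -0, 67.689, -10.227], TCP at [0.2, 0.592, 0.223] pointing down, gripper open.
Joint ranges: [-176.69, 176.69], [-43.24, 126.21], [12.49, 139.97], [-82, 262], [0, 151.66], [-163.58, 163.58]. Speed limits (degrees/s): [159.86, 159.86, 180, 180, 180, 180].

INTERFACE

Orientations are given as a 3x3 rotation matrix whose columns are the frame's x, y, z axes.
In Python, from rig import bot, capture, get_calibration gives the robot as it stands.
- The arm moves only by the tool play_rows, never from a script. Its arguments are lists of equal length, an entry for each row: "fingers": the closure in counts, from 0 (fully open) to 255 (shut); "linear": the shift along the tool's x, y, z in mm, a list of three; "rot": the turn, a rotation vector about the tool's x, y, z in degrees, a list of three. A call has 1 to 20 rows; each row is the pose to reach, as a shift and turn from the pose commanded when the call began, along the tool's axes at that moment; what a row does not reach only later rows make up. A row lasts 1/10 s, in which the tool goes at most 50 mm and 8.59 degrees, less where a joint would pass 70% of its speed; a pose out of reach is approached as far as the arm can. A call with a gripper value outside its range is refused whole. The fingers move at their own pace and stop on an object; the grip force is fixed at half the most. Time passes only in rows, so rows that repeat a pose let the fingers close. It gives the time, the measured TCP pose, the force and the opening at its end, in the units of the state.
- bot.read_state(): the state, without advancing time (a new reading comes with each control period).
- capture(name): name is "scene" or "top" or "wrist"; returns the picture (400x640x3 uint8, red, green, blue); there is no depth.
- get_calibration(name): a dict with "vfov" (degrees; the focal length in pixels is half the picture's height over the tangent of half this angle, whatever the lens; pixels are square), "cx", "cy" (the principal point, pixels), "camera_from_world" (4x4, takes a point from world to camera coordinates). Camera axes: x right, y down, z forward; pixel columns grow to the right and rows downward; lengths in m; the calibration is good to about 2 mm. A picture is of the moment at which its call begins: read the wrist's pose just before it. get_calibration takes no time and is no camera call; for the wrist camera it gives the pose at the moment of the call.
- bot.hand_in(): hands the job in, once; it reports no verdict.
The state is a dict: "time_s": time; "joint_positions": joint angles; "qvel": joint speeds; "tau": joint torques, N m; "position": TCP position; "tcp_rot": TCP orientation; "force": force on the tool from outside, world axes, zero at the start; "moment": the same for the moment, N m; "opening": opening from 0.0 (shut) to 1.0 (fully open).
Only numpy, scipy, OpenCV 4.12 (cv2) and the standard library are available. Lean on these libraries where they do the work, as an engineer would, in place of code of your own. Each camera call takes 0.05 s, during which the arm holds its last target.

TASK

Tidy up after the lesson: stand every knocked-over white bottle upright again in the row on its plywood board, among the bottles already standing there, which must be standing in the row at the end too. Hang every support ring lying on the mat on the drying tree by its eye, one ring to a free branch, always turning the tree first so that the branch you use stands over the tab at the front of the foot. Leave the other glassware where it is.

Things in the scene. Friction and masses are not known exactly. Their poses are not given: they have to be found in the camera images.
- tree (a joint): turn of the drying tree's column on its foot, rad, positive anticlockwise seen from above, free from -6.28 to 6.28; light friction (about 0.06 N m) keeps it where it is left. Five branches stand 72 degrees (1.257 rad) apart, numbered anticlockwise seen from above: 0 and 1 already carry a ring that stays there, 2, 3 and 4 are free. At 0 branch 0 stands over the foot's tab; branch k stands over the tab at -1.257*k (plus or minus whole turns)
- tab (a point): top of the small tab that sticks out of the foot, 65 mm from the axis, on the side facing the robot; the fixed mark of the tree's front
- tree_knob (a point): centre of the black bar grip on top of the column, for turning the tree: 56 mm long (along this frame's x), 14 mm wide, 34 mm high, its centre 288 mm above the table on the axis; the frame turns with the tree. The tree stands on a round grey foot (110 mm across, 18 mm high) fixed to the table
- branch2_tip (a point): tip of free branch 2, a 10 mm steel rod that rises straight outwards at 45 degrees from the 24 mm thick column (10 mm from the axis, 190 mm above the table) to this tip (80 mm from the axis, 260 mm above the table)
- branch2_root (a point): where the eye of a ring comes to hang on branch 2: about 33 mm out from the axis, under the branch, 190 mm above the table
- branch3_tip (a point): tip of free branch 3, a 10 mm steel rod that rises straight outwards at 45 degrees from the 24 mm thick column (10 mm from the axis, 190 mm above the table) to this tip (80 mm from the axis, 260 mm above the table)
- branch3_root (a point): where the eye of a ring comes to hang on branch 3: about 33 mm out from the axis, under the branch, 190 mm above the table
- branch4_tip (a point): tip of free branch 4, a 10 mm steel rod that rises straight outwards at 45 degrees from the 24 mm thick column (10 mm from the axis, 190 mm above the table) to this tip (80 mm from the axis, 260 mm above the table)
- branch4_root (a point): where the eye of a ring comes to hang on branch 4: about 33 mm out from the axis, under the branch, 190 mm above the table
- board_mid (a point): centre of the top of the bottle board, a fixed plywood strip 90 mm wide (x), 460 mm long (y), 10 mm thick; its top is 10 mm above the table
- bottle0_mid (a point): square white bottle 0: this point is on its axis, 50 mm from the base; x runs from base to stopper. Body 46 x 46 x 78 mm, 120 mm in all, about 175 g, most of it in the foot. The centre of its grey 30 mm ball stopper is 55 mm along x from here; the ball swivels freely, so a bottle lifted by the ball swings down and hangs upright. Starts lying across the board, stopper overhanging. May be absent
- bottle1_mid (a point): square white bottle 1: this point is on its axis, 50 mm from the base; x runs from base to stopper. Body 46 x 46 x 78 mm, 120 mm in all, about 175 g, most of it in the foot. The centre of its grey 30 mm ball stopper is 55 mm along x from here; the ball swivels freely, so a bottle lifted by the ball swings down and hangs upright. Starts lying across the board, stopper overhanging. May be absent
- bottle2_mid (a point): square white bottle 2: this point is on its axis, 50 mm from the base; x runs from base to stopper. Body 46 x 46 x 78 mm, 120 mm in all, about 175 g, most of it in the foot. The centre of its grey 30 mm ball stopper is 55 mm along x from here; the ball swivels freely, so a bottle lifted by the ball swings down and hangs upright. Starts lying across the board, stopper overhanging. May be absent
- neighbour0_mid (a point): middle of bottle 0 of the two like bottles that already stand on the board, 50 mm above its base; here the z axis runs from base to stopper, and the ball centre lies 55 mm along it
- neighbour1_mid (a point): middle of bottle 1 of the two like bottles that already stand on the board, 50 mm above its base; here the z axis runs from base to stopper, and the ball centre lies 55 mm along it
- ring0_block (a point): centre of the clamp block of steel support ring 0: block 34 mm long (x), 18 mm wide, 18 mm thick, at the end of a 10 mm stem; x points along the stem to the ring. 120 g in all. It lies flat on the 4 mm draining mat. May be absent
- ring0_eye (a point): centre of the hole of ring 0, 99 mm from the block's centre along x; hole 52 mm, outside 76 mm, bar 12 mm thick. Slipped over a branch and let go, it slides down to the column and hangs there, stem down
- ring1_block (a point): centre of the clamp block of steel support ring 1: block 34 mm long (x), 18 mm wide, 18 mm thick, at the end of a 10 mm stem; x points along the stem to the ring. 120 g in all. It lies flat on the 4 mm draining mat. May be absent
- ring1_eye (a point): centre of the hole of ring 1, 99 mm from the block's centre along x; hole 52 mm, outside 76 mm, bar 12 mm thick. Slipped over a branch and let go, it slides down to the column and hangs there, stem down
- ring2_block (a point): centre of the clamp block of steel support ring 2: block 34 mm long (x), 18 mm wide, 18 mm thick, at the end of a 10 mm stem; x points along the stem to the ring. 120 g in all. It lies flat on the 4 mm draining mat. May be absent
- ring2_eye (a point): centre of the hole of ring 2, 99 mm from the block's centre along x; hole 52 mm, outside 76 mm, bar 12 mm thick. Slipped over a branch and let go, it slides down to the column and hangs there, stem down
- jar_small: bystander, leave alone: small amber jar, 56 mm wide, 60 mm high, between the board and the tree; origin at the centre of its underside
- jar_crystal: bystander, leave alone: glass jar, 84 mm wide, 120 mm high, behind the board; origin at the centre of its underside
- dish: bystander, leave alone: white porcelain dish, 90 mm wide, 25 mm high, behind the board; origin at the centre of its underside
There are look-alikes about, which are no part of the job. Leave any turquoise look-alike of the part that bears ring2_block alone.

How it is judged (in metres and radians):
On the way:
1. the tree is turned so that a free branch stands over the tab (horizontal distance between any of branch2_tip, branch3_tip, branch4_tip and tab below 0.045 m), for 0.2 s.
At the end, for the whole second after the job is handed in: Every bottle, neighbours too, stands upright (7 degrees) on the board, axis within 30 mm of its centre line and not past its ends; every ring hangs by its eye at the root of a free branch (eye within 24 mm of the root point), one to a branch; all at rest (angle between each of bottle0_mid, bottle1_mid, bottle2_mid's own x axis and vertical below 0.12 rad and x of bottle0_mid in the frame of board_mid between -0.03 and 0.03 m and y of bottle0_mid in the frame of board_mid between -0.225 and 0.225 m and height (world z) of bottle0_mid between 0.052 and 0.068 m and linear speed of each of bottle0, bottle1, bottle2 below 0.03 m/s and x of bottle1_mid in the frame of board_mid between -0.03 and 0.03 m and y of bottle1_mid in the frame of board_mid between -0.225 and 0.225 m and height (world z) of bottle1_mid between 0.052 and 0.068 m and x of bottle2_mid in the frame of board_mid between -0.03 and 0.03 m and y of bottle2_mid in the frame of board_mid between -0.225 and 0.225 m and height (world z) of bottle2_mid between 0.052 and 0.068 m and angle between each of neighbour0_mid, neighbour1_mid's own z axis and vertical below 0.12 rad and x of neighbour0_mid in the frame of board_mid between -0.03 and 0.03 m and y of neighbour0_mid in the frame of board_mid between -0.225 and 0.225 m and height (world z) of neighbour0_mid between 0.052 and 0.068 m and x of neighbour1_mid in the frame of board_mid between -0.03 and 0.03 m and y of neighbour1_mid in the frame of board_mid between -0.225 and 0.225 m and height (world z) of neighbour1_mid between 0.052 and 0.068 m and (distance between ring0_eye and branch2_root below 0.024 m or distance between ring0_eye and branch3_root below 0.024 m or distance between ring0_eye and branch4_root below 0.024 m) and linear speed of each of ring0, ring1, ring2 below 0.05 m/s and (distance between ring1_eye and branch2_root below 0.024 m or distance between ring1_eye and branch3_root below 0.024 m or distance between ring1_eye and branch4_root below 0.024 m) and (distance between ring2_eye and branch2_root below 0.024 m or distance between ring2_eye and branch3_root below 0.024 m or distance between ring2_eye and branch4_root below 0.024 m) and distance between ring0_eye and ring1_eye above 0.022 m and distance between each of ring0_eye, ring1_eye and ring2_eye above 0.022 m); the robot touches nothing.
It fails at once if a held ring is put on a branch that does not stand over the tab (more than about 45 degrees off) ((contact force between the fingers and ring0 above 0.5 N and distance between ring0_eye and branch2_tip below 0.03 m and horizontal distance between ring0_eye and tab above 0.06 m) or (contact force between the fingers and ring0 above 0.5 N and distance between ring0_eye and branch3_tip below 0.03 m and horizontal distance between ring0_eye and tab above 0.06 m) or (contact force between the fingers and ring0 above 0.5 N and distance between ring0_eye and branch4_tip below 0.03 m and horizontal distance between ring0_eye and tab above 0.06 m) or (contact force between the fingers and ring1 above 0.5 N and distance between ring1_eye and branch2_tip below 0.03 m and horizontal distance between ring1_eye and tab above 0.06 m) or (contact force between the fingers and ring1 above 0.5 N and distance between ring1_eye and branch3_tip below 0.03 m and horizontal distance between ring1_eye and tab above 0.06 m) or (contact force between the fingers and ring1 above 0.5 N and distance between ring1_eye and branch4_tip below 0.03 m and horizontal distance between ring1_eye and tab above 0.06 m) or (contact force between the fingers and ring2 above 0.5 N and distance between ring2_eye and branch2_tip below 0.03 m and horizontal distance between ring2_eye and tab above 0.06 m) or (contact force between the fingers and ring2 above 0.5 N and distance between ring2_eye and branch3_tip below 0.03 m and horizontal distance between ring2_eye and tab above 0.06 m) or (contact force between the fingers and ring2 above 0.5 N and distance between ring2_eye and branch4_tip below 0.03 m and horizontal distance between ring2_eye and tab above 0.06 m)).
It fails at once if other glassware is knocked over or pushed more than 6 cm away (distance of any of jar_small, jar_crystal, dish from where it was at the start of the episode above 0.06 m or angle between any of jar_small, jar_crystal, dish's own z axis and vertical above 0.6 rad).
Of bottle0, bottle1, bottle2 only 2 to 3 are there at a start; the rules pass over those that are not, and their reading is None.
Of ring0, ring1, ring2 only 2 to 3 are there at a start; the rules pass over those that are not, and their reading is None.
At some moment in a run one of bottle0, bottle1, bottle2 may be knocked a few centimetres aside while the robot is not near it.
Once in a run the grip may slacken for a moment while it holds something.
It also fails if it takes over 210 s, if anything falls off the work surface, if the arm or the gripper's body presses on something with over 40 N, if the wrist force passes 120 N, or if a joint passes its speed limit or range.

## Working session

There is one attempt and no reset: what is moved stays moved. The work goes in short steps, Python scripts to look and compute and a tool call to move; the robot and the scene stay as the last step left them, time stands still between calls to the robot, and variables do not carry over. Pictures are saved under pics/ and viewed, and the job is handed in when it is done.

Besides the shell and the picture viewer there is one more tool, called after "Request:" in YAML: its name, and indented under it one key for each argument. play_rows: Moves the arm, as the interface text tells. Its arguments: {"type":"object","properties":{"fingers":{"type":"array"},"linear":{"type":"array"},"rot":{"type":"array"}},"required":["fingers","linear","rot"]}

```bash
ls; mkdir -p pics; python3 - <<'E'
from rig import bot,capture,get_calibration
import cv2
print(bot.read_state())
for n in ["scene","top","wrist"]:
    c=get_calibration(n); print(n,c)
    cv2.imwrite(f"pics/{n}0.png",capture(n)[:,:,::-1])
E
```

```text
pics
{'time_s': 0.0, 'joint_positions': array([ 6.11064712e+01,  3.02773664e+01,  8.21565410e+01, -2.12742112e-03,
        6.76904254e+01, -1.02275276e+01]), 'qvel': array([-0.01484685,  0.02350937,  0.01590799,  0.01584863,  0.06381158,
        0.00307086]), 'tau': array([ 4.80069248e-04, -4.40052903e+01, -1.76587987e+01,  6.33714627e-02,
        5.82170917e-02, -1.47554606e-04]), 'position': array([0.19965225, 0.59147067, 0.22158795]), 'tcp_rot': array([[-9.47404704e-01,  3.20036389e-01, -1.01844020e-03],
       [ 3.20037816e-01,  9.47402830e-01, -1.91648721e-03],
       [ 3.51527486e-04, -2.14162838e-03, -9.99997645e-01]]), 'force': array([-0.93477099, -0.31556733,  0.29884901]), 'moment': array([-0.03887625,  0.04657912,  0.01275874]), 'opening': 0.9988018991225078}
scene {'vfov': 55.801301715684595, 'cx': 317.08712253616443, 'cy': 198.73786657620013, 'camera_from_world': array([[ 0.11163785,  0.99354038, -0.02035939, -0.04809607],
       [ 0.64846073, -0.08835732, -0.75610295, -0.21415222],
       [-0.75301771,  0.07120744, -0.65413594,  1.49253983],
       [ 0.        ,  0.        ,  0.        ,  1.        ]])}
top {'vfov': 50.924881996589875, 'cx': 314.20104226744434, 'cy': 194.2925091576346, 'camera_from_world': array([[-0.00484063, -0.99996407, -0.00695848,  0.00857019],
       [-0.99306915,  0.00562419, -0.1173969 ,  0.57428019],
       [ 0.11743182,  0.00634198, -0.9930607 ,  1.27872926],
       [ 0.        ,  0.        ,  0.        ,  1.        ]])}
wrist {'vfov': 71.306955971005, 'cx': 322.1433638420454, 'cy': 196.40195868431223, 'camera_from_world': array([[ 0.31886155,  0.94779964, -0.00177599, -0.62506348],
       [ 0.91609061, -0.30771218,  0.25708212, -0.03244605],
       [ 0.24311584, -0.08360056, -0.96638793,  0.39042712],
       [ 0.        ,  0.        ,  0.        ,  1.        ]])}
```

View pics/scene0.png

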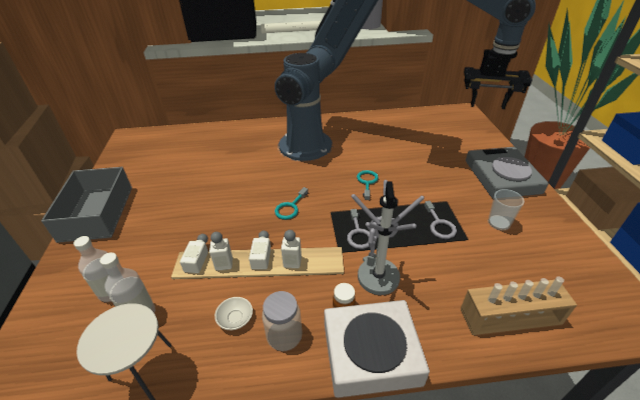

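View pics/top0.png

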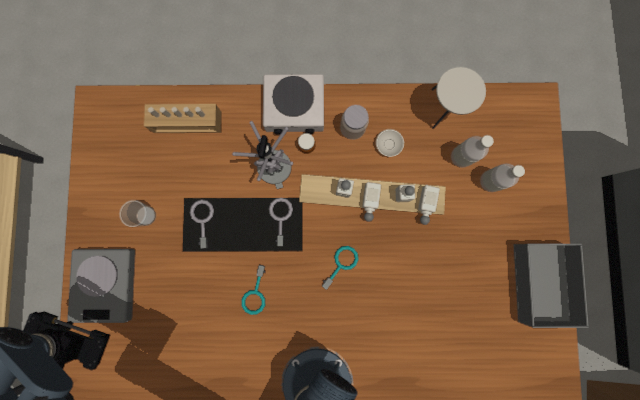

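View pics/wrist0.png

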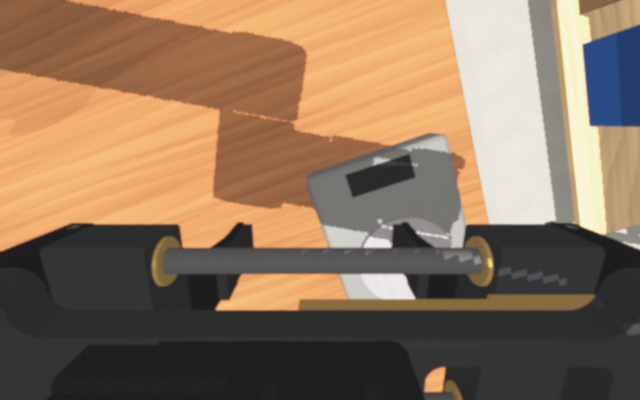

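```bash
cat > h.py <<'E'
import numpy as np, cv2
from rig import bot,capture,get_calibration
def K(c): 
    f=200/np.tan(np.radians(c["vfov"]/2)); return f,c["cx"],c["cy"]
def ray(c,u,v):
    f,cx,cy=K(c); T=c["camera_from_world"]; R=T[:3,:3]; o=-R.T@T[:3,3]
    return o,R.T@np.array([(u-cx)/f,(v-cy)/f,1.])
def pix(c,u,v,z):
    o,d=ray(c,u,v); return (o+d*(z-o[2])/d[2])
def proj(c,p):
    f,cx,cy=K(c); T=c["camera_from_world"]; q=T[:3,:3]@np.asarray(p,float)+T[:3,3]
    return np.array([f*q[0]/q[2]+cx,f*q[1]/q[2]+cy])
def crop(name,out,u0,v0,u1,v1,s,img=None):
    img=capture(name) if img is None else img
    a=cv2.resize(img[v0:v1,u0:u1],None,fx=s,fy=s,interpolation=cv2.INTER_CUBIC)[:,:,::-1].copy()
    for u in range((u0+9)//10*10,u1,10):
        L=10 if u%50==0 else 5; cv2.line(a,((u-u0)*s,0),((u-u0)*s,L),(0,0,255),1)
        if u%50==0: cv2.putText(a,str(u),((u-u0)*s+2,20),0,.4,(0,0,255),1)
    for v in range((v0+9)//10*10,v1,10):
        L=10 if v%50==0 else 5; cv2.line(a,(0,(v-v0)*s),(L,(v-v0)*s),(0,0,255),1)
        if v%50==0: cv2.putText(a,str(v),(12,(v-v0)*s+4),0,.4,(0,0,255),1)
    cv2.imwrite("pics/"+out,a); return img
def st():
    s=bot.read_state(); print("t",round(s["time_s"],2),"pos",np.round(s["position"],4),"F",np.round(s["force"],1),"open",round(s["opening"],3),"q",np.round(s["joint_positions"],1)); print(np.round(s["tcp_rot"],3)); return s
E
python3 - <<'E'
from h import *
im=cv2.imread("pics/top0.png")[:,:,::-1]
crop("top","t1.png",180,110,310,260,4,im=im) if 0 else crop("top","t1.png",180,110,310,260,4,im)
crop("top","t2.png",295,160,455,235,5,im)
im=cv2.imread("pics/scene0.png")[:,:,::-1]
crop("scene","s1.png",325,170,475,300,5,im)
crop("scene","s2.png",165,220,355,285,4,im)
E
```

```text
(no output)
```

View pics/t1.png

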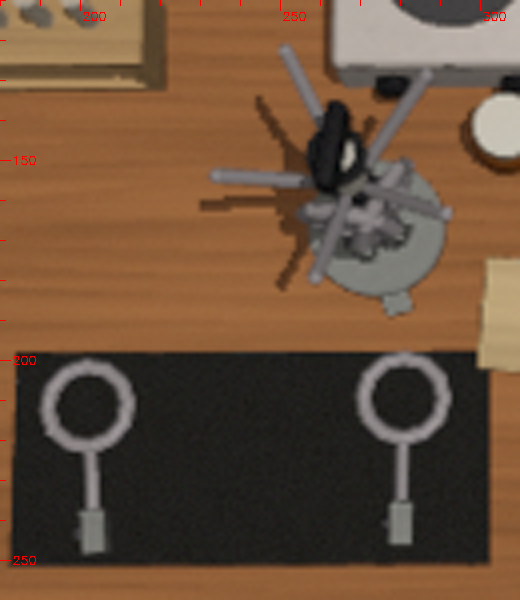

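View pics/t2.png

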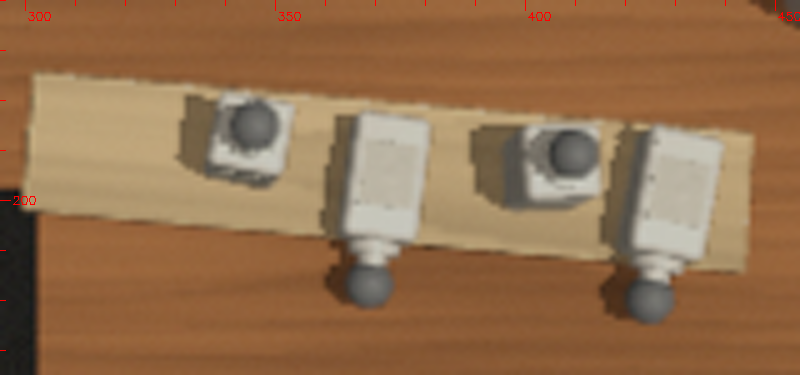

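View pics/s1.png

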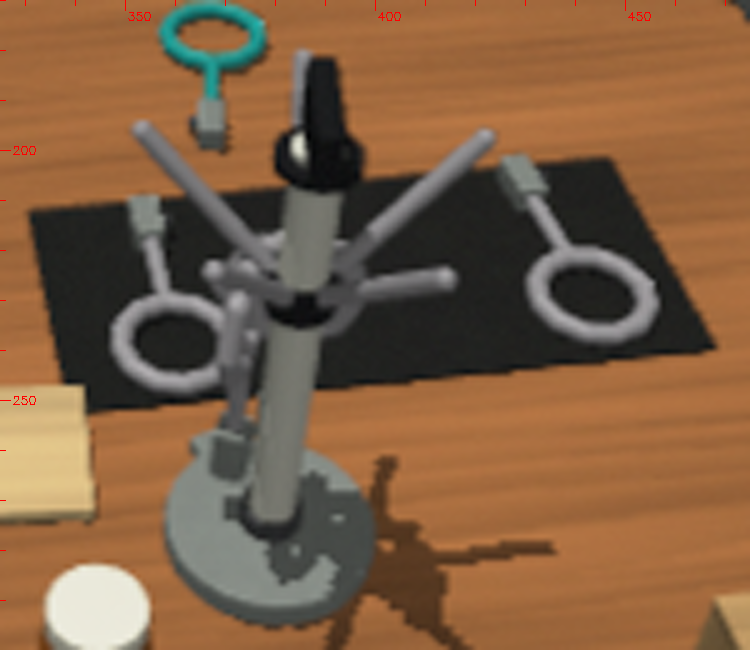

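View pics/s2.png

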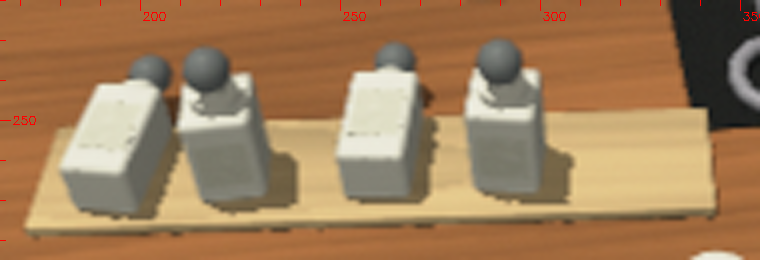

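```bash
python3 - <<'E'
from h import *
c=get_calibration("top"); s=get_calibration("scene")
P=lambda n,u,v,z:print(n,np.round(pix(c,u,v,z)[:2],4))
P("tab",279,185.5,.018);
P("footc",273.8,166.5,.018)
for uv in [(249.5,122),(286,128.5),(233,154),(258.5,179.5),(291,163.5)]: P("tip",*uv,.26)
P("knob",263.8,149,.288); P("knobtop",263.5,146,.305)
P("ringL block",203,242.5,.013);P("ringL eye",202,211.5,.010)
P("ringR block",280,240.5,.013);P("ringR eye",280.8,209.5,.010)
for uv in [(301.8,174.5),(300,201.5),(445.5,187),(444,214)]:P("board",*uv,.01)
for uv in [(346,185),(409.5,191)]:P("nb ball",*uv,.115)
for uv in [(369,217),(425,220.5)]:P("ball",*uv,.033)
for uv in [(367,183),(381,184),(363.5,207),(378,208.5),(426,186),(439.5,188.5),(419.5,210.5),(434.5,213)]:P("body",*uv,.056)
S=lambda n,u,v,z:print(n,np.round(pix(s,u,v,z)[:2],4))
print("scene")
S("nb ball",213.5,237,.115);S("nb ball",286.5,235,.115);S("ball",200,237.5,.033);S("ball",260.5,234.5,.033)
S("blk",353.5,213,.013);S("blk",428,205,.013)
for uv in [(353,196),(383,180.5),(419.5,198),(412,226),(371,230)]: S("tip",*uv,.26)
E
```

```text
tab [0.6049 0.1172]
footc [0.6662 0.1341]
tip [0.7407 0.174 ]
tip [0.7224 0.0775]
tip [0.6549 0.216 ]
tip [0.5871 0.1485]
tip [0.6287 0.0642]
knob [0.6613 0.1319]
knobtop [0.6651 0.1306]
ringL block [0.4264 0.3554]
ringL eye [0.5242 0.362 ]
ringR block [0.4315 0.1137]
ringR eye [0.5292 0.1118]
board [0.6412 0.0451]
board [0.5543 0.0509]
board [ 0.5981 -0.4122]
board [ 0.5121 -0.4039]
nb ball [ 0.5917 -0.0885]
nb ball [ 0.5729 -0.2741]
ball [ 0.5025 -0.1642]
ball [ 0.4907 -0.3374]
body [ 0.6058 -0.1573]
body [ 0.6024 -0.2003]
body [ 0.5317 -0.1452]
body [ 0.5269 -0.1894]
body [ 0.5954 -0.3383]
body [ 0.5874 -0.3794]
body [ 0.5201 -0.3158]
body [ 0.5122 -0.3612]
scene
nb ball [ 0.5767 -0.2799]
nb ball [ 0.5941 -0.0945]
ball [ 0.4924 -0.3419]
ball [ 0.5032 -0.1703]
blk [0.429  0.1139]
blk [0.4239 0.3527]
tip [0.6326 0.0641]
tip [0.5867 0.1443]
tip [0.6594 0.2091]
tip [0.7424 0.1664]
tip [0.7426 0.0808]
```

```bash
cat >> h.py <<'E'
from scipy.spatial.transform import Rotation as Ro
def Rd(yaw,tilt=0):
    # tool down; yaw=angle of tool y axis from world y; deg. tool x = -world x rotated
    return (Ro.from_euler('z',yaw,degrees=True)*Ro.from_matrix(np.array([[-1,0,0],[0,1,0],[0,0,-1.]]))).as_matrix()
def go(p,R):
    s=st(); R0=s["tcp_rot"]; 
    d=R0.T@(np.asarray(p)-s["position"])*1000; r=Ro.from_matrix(R0.T@R).as_rotvec(degrees=True)
    print("MOVE linear",np.round(d,1),"rot",np.round(r,2),"rows>=",max(np.linalg.norm(d)/50,np.linalg.norm(r)/8.59)); return d,r
E
python3 - <<'E'
from h import *
s=st(); c=get_calibration("wrist"); T=c["camera_from_world"]; R=T[:3,:3]; o=-R.T@T[:3,3]
print("cam in tool",s["tcp_rot"].T@(o-s["position"])); print("cam axes in tool cols\n",np.round(s["tcp_rot"].T@R.T,3))
go([.42,.10,.36],Rd(0))
E
```

```text
t 0.15 pos [0.1997 0.5916 0.2218] F [-0.6 -0.   0.7] open 1.002 q [ 61.1  30.3  82.1  -0.   67.7 -10.2]
[[-0.947  0.32  -0.001]
 [ 0.32   0.947 -0.001]
 [ 0.    -0.002 -1.   ]]
cam in tool [ 0.0697249   0.00099489 -0.16285745]
cam axes in tool cols
 [[ 0.001 -0.966 -0.257]
 [ 1.     0.001  0.   ]
 [-0.    -0.257  0.966]]
t 0.15 pos [0.1997 0.5916 0.2218] F [-0.6 -0.   0.7] open 1.002 q [ 61.1  30.3  82.1  -0.   67.7 -10.2]
[[-0.947  0.32  -0.001]
 [ 0.32   0.947 -0.001]
 [ 0.    -0.002 -1.   ]]
MOVE linear [-366.  -395.5 -137.7] rot [ -0.09  -0.03 -18.67] rows>= 11.123371976320305
```

Request:
play_rows:
  fingers: [0, 0, 0, 0, 0, 0, 0, 0, 0, 0, 0, 0, 0, 0, 0, 0, 0, 0]
  linear:
    - [0, 0, -70]
    - [0, 0, -138]
    - [-366, -396, -138]
    - [-366, -396, -138]
    - [-366, -396, -138]
    - [-366, -396, -138]
    - [-366, -396, -138]
    - [-366, -396, -138]
    - [-366, -396, -138]
    - [-366, -396, -138]
    - [-366, -396, -138]
    - [-366, -396, -138]
    - [-366, -396, -138]
    - [-366, -396, -138]
    - [-366, -396, -138]
    - [-366, -396, -138]
    - [-366, -396, -138]
    - [-366, -396, -138]
  rot:
    - [0, 0, 0]
    - [0, 0, 0]
    - [0, 0, -18.7]
    - [0, 0, -18.7]
    - [0, 0, -18.7]
    - [0, 0, -18.7]
    - [0, 0, -18.7]
    - [0, 0, -18.7]
    - [0, 0, -18.7]
    - [0, 0, -18.7]
    - [0, 0, -18.7]
    - [0, 0, -18.7]
    - [0, 0, -18.7]
    - [0, 0, -18.7]
    - [0, 0, -18.7]
    - [0, 0, -18.7]
    - [0, 0, -18.7]
    - [0, 0, -18.7]

```text
time_s: 1.95
position: [0.4194, 0.101, 0.3605]
tcp_rot: [[-1.0, -0.003, -0.0], [-0.003, 1.0, 0.0], [0.0, 0.0, -1.0]]
force: [-1.5, -0.6, 0.2]
opening: 1.001
```

```bash
python3 - <<'E'
from h import *
st(); cv2.imwrite("pics/w1.png",capture("wrist")[:,:,::-1]); c=get_calibration("wrist")
crop("scene","s3.png",325,170,475,300,5)
E
```

```text
t 1.95 pos [0.4194 0.101  0.3605] F [-1.5 -0.6  0.2] open 1.001 q [ -1.4   5.6  96.4   0.   78.  -91.6]
[[-1.    -0.003 -0.   ]
 [-0.003  1.     0.   ]
 [ 0.     0.    -1.   ]]
```

View pics/w1.png

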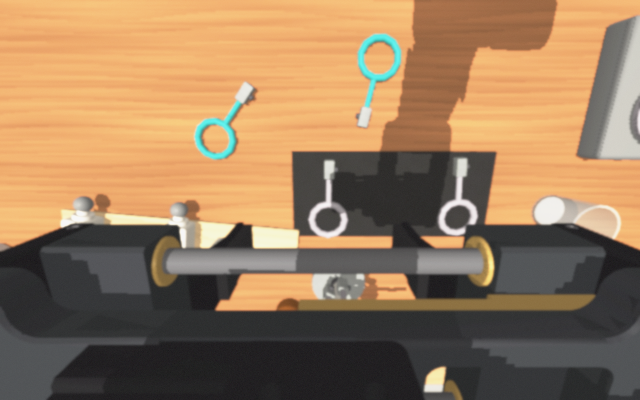

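```bash
python3 - <<'E'
from h import *
im=cv2.imread("pics/top0.png")[:,:,::-1]
crop("top","t3.png",225,115,305,190,9,im)
im=cv2.imread("pics/scene0.png")[:,:,::-1]
crop("scene","s4.png",340,180,430,300,6,im)
E
```

```text
(no output)
```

View pics/t3.png

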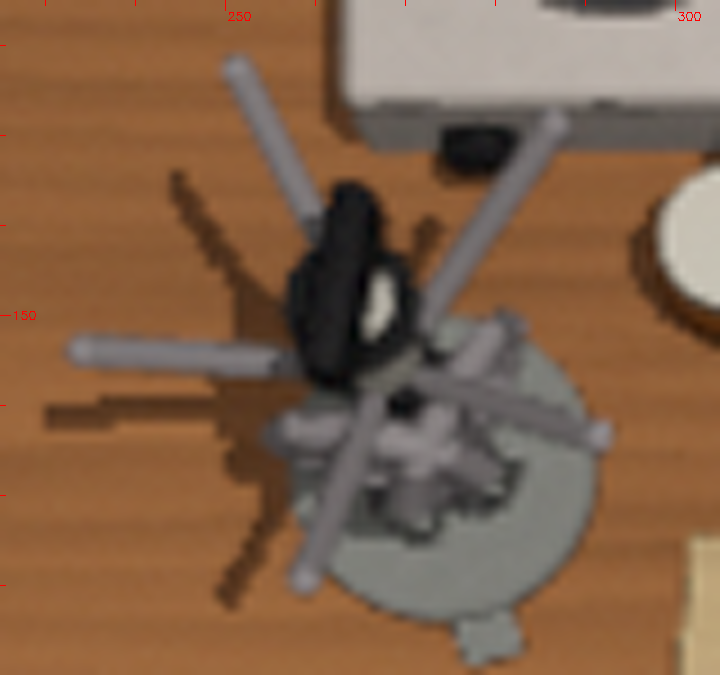

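View pics/s4.png

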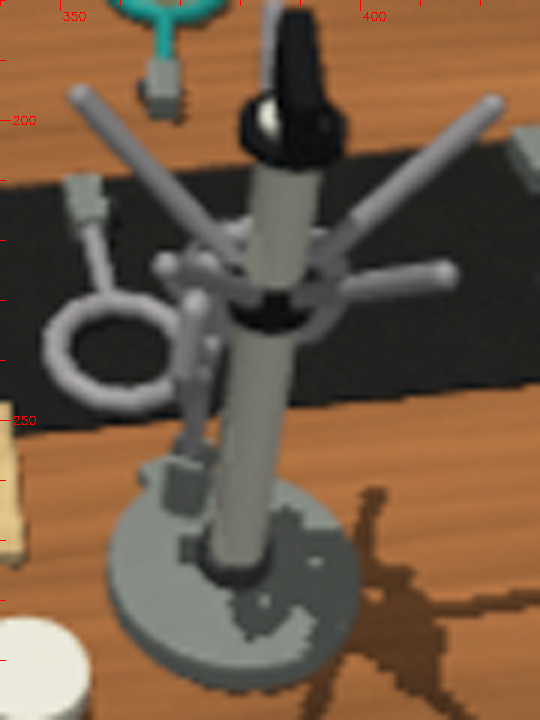

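```bash
python3 - <<'E'
from h import *
from scipy.optimize import least_squares
c=get_calibration("top"); s=get_calibration("scene")
# refined tips: order D,E,B,A,C
top=[(258.7,179.5),(291.5,163.5),(286.5,128.5),(251,122),(233.5,154)]
sc=[(383.8,180.5),(353,195.5),(371.5,229),(412.5,225.5),(419.7,197.5)]
def f(p):
    r=[]
    for k in range(5):
        a=np.radians(p[2]+72*k); P=[p[0]+.08*np.cos(a),p[1]+.08*np.sin(a),.26]
        if True: r+=list(proj(c,P)-top[k])
        if k!=0 : r+=list(proj(s,P)-sc[k])
    return np.array(r)
q=least_squares(f,[.668,.134,170.5],loss="soft_l1"); print(q.x,np.round(q.fun,1))
for n,cc in (("top",c),("scene",s)): 
    print(n,"foot",proj(cc,[q.x[0],q.x[1],.018]),"tab",[proj(cc,[q.x[0]+.065*np.cos(np.radians(a)),q.x[1]+.065*np.sin(np.radians(a)),.018]) for a in (190,195,200)])
go([q.x[0],q.x[1],.34],Rd(q.x[2]-180))
E
```

```text
[6.67774441e-01 1.34280399e-01 1.70340687e+02] [ 0.1 -0.7 -0.2 -0.7 -0.4 -0.  -0.3 -0.5 -4.3 -5.3  0.1  0.4  0.7 -0.6
  0.5 -0.5  1.2 -0.6]
top foot [273.75052445 166.01482876] tab [array([277.17542362, 185.8707761 ]), array([278.92136375, 185.47750958]), array([280.62737454, 184.93538862])]
scene foot [378.09762168 272.71531441] tab [array([368.6018323 , 254.54035147]), array([366.70746996, 255.08115737]), array([364.89057817, 255.75195952])]
t 2.05 pos [0.4196 0.1007 0.3605] F [-0.1  0.2  0.4] open 1.001 q [ -1.4   5.6  96.4   0.   78.  -91.6]
[[-1.    -0.003 -0.   ]
 [-0.003  1.     0.   ]
 [ 0.     0.    -1.   ]]
MOVE linear [-248.3   32.9   20.5] rot [ 0.   -0.    9.81] rows>= 5.025935180705199
```

Request:
play_rows:
  fingers: [40, 40, 40, 40, 40, 40, 40, 40, 40, 40, 40, 40, 40, 40]
  linear:
    - [-50, 7, 0]
    - [-100, 13, 0]
    - [-150, 20, 0]
    - [-200, 26, 0]
    - [-248, 33, 0]
    - [-248, 33, 0]
    - [-248, 33, 0]
    - [-248, 33, 30]
    - [-248, 33, 60]
    - [-248, 33, 75]
    - [-248, 33, 89]
    - [-248, 33, 89]
    - [-248, 33, 89]
    - [-248, 33, 89]
  rot:
    - [0, 0, 2]
    - [0, 0, 4]
    - [0, 0, 6]
    - [0, 0, 8]
    - [0, 0, 9.8]
    - [0, 0, 9.8]
    - [0, 0, 9.8]
    - [0, 0, 9.8]
    - [0, 0, 9.8]
    - [0, 0, 9.8]
    - [0, 0, 9.8]
    - [0, 0, 9.8]
    - [0, 0, 9.8]
    - [0, 0, 9.8]

```text
time_s: 3.45
position: [0.6686, 0.133, 0.2734]
tcp_rot: [[-0.986, 0.17, 0.003], [0.17, 0.986, 0.0], [-0.003, 0.001, -1.0]]
force: [-0.6, 0.2, 0.7]
opening: 0.843
```

```bash
python3 - <<'E'
from h import *
st()
a=crop("top","t4.png",225,105,310,190,7)
E
```

```text
t 3.45 pos [0.6686 0.133  0.2734] F [-0.6  0.2  0.7] open 0.843 q [  1.9  32.1  70.   -0.   77.8 -78.4]
[[-0.986  0.17   0.003]
 [ 0.17   0.986  0.   ]
 [-0.003  0.001 -1.   ]]
```

View pics/t4.png

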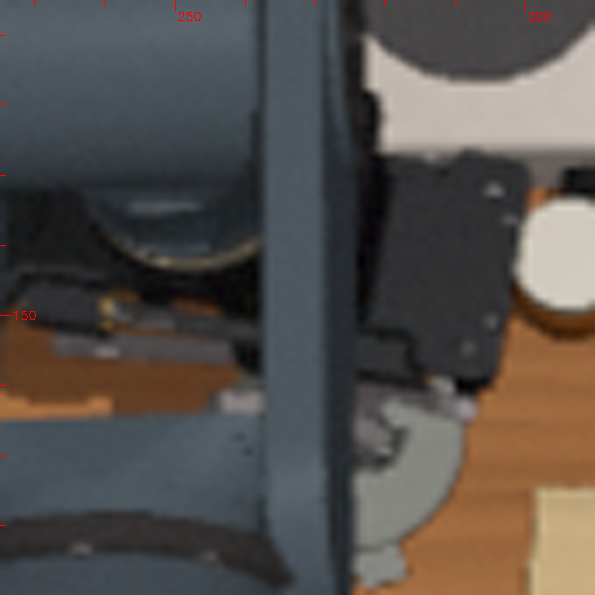

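Request:
play_rows:
  fingers: [255, 255, 255, 255, 255, 255, 255, 255, 255]
  linear:
    - [0, 0, 0]
    - [0, 0, 0]
    - [0, 0, 0]
    - [0, 0, 0]
    - [0, 0, 0]
    - [0, 0, 0]
    - [0, 0, 0]
    - [0, 0, 0]
    - [0, 0, 0]
  rot:
    - [0, 0, 0]
    - [0, 0, 0]
    - [0, 0, 0]
    - [0, 0, 0]
    - [0, 0, 0]
    - [0, 0, 0]
    - [0, 0, 0]
    - [0, 0, 0]
    - [0, 0, 0]

```text
time_s: 4.4
position: [0.6682, 0.1343, 0.2715]
tcp_rot: [[-0.986, 0.169, 0.001], [0.169, 0.986, 0.002], [-0.0, 0.002, -1.0]]
force: [1.5, 4.5, -1.6]
opening: 0.251
```

Request:
play_rows:
  fingers: [255, 255, 255, 255]
  linear:
    - [0, 0, 0]
    - [0, 0, 0]
    - [0, 0, 0]
    - [0, 0, 0]
  rot:
    - [0, 0, 0]
    - [0, 0, 0]
    - [0, 0, 0]
    - [0, 0, 0]

```text
time_s: 4.8
position: [0.6682, 0.1343, 0.2715]
tcp_rot: [[-0.986, 0.169, 0.001], [0.169, 0.986, 0.002], [-0.0, 0.002, -1.0]]
force: [0.8, 5.2, -0.3]
opening: 0.252
```

Request:
play_rows:
  fingers: [255, 255, 255, 255, 255, 255, 255, 255, 255, 255, 255, 255, 255, 255, 255, 255, 255, 255, 255, 255]
  linear:
    - [0, 0, 0]
    - [0, 0, 0]
    - [0, 0, 0]
    - [0, 0, 0]
    - [0, 0, 0]
    - [0, 0, 0]
    - [0, 0, 0]
    - [0, 0, 0]
    - [0, 0, 0]
    - [0, 0, 0]
    - [0, 0, 0]
    - [0, 0, 0]
    - [0, 0, 0]
    - [0, 0, 0]
    - [0, 0, 0]
    - [0, 0, 0]
    - [0, 0, 0]
    - [0, 0, 0]
    - [0, 0, 0]
    - [0, 0, 0]
  rot:
    - [0, 0, 3]
    - [0, 0, 9]
    - [0, 0, 15]
    - [0, 0, 22]
    - [0, 0, 29]
    - [0, 0, 36]
    - [0, 0, 43]
    - [0, 0, 50]
    - [0, 0, 57]
    - [0, 0, 64]
    - [0, 0, 71]
    - [0, 0, 78]
    - [0, 0, 85]
    - [0, 0, 92]
    - [0, 0, 99]
    - [0, 0, 106]
    - [0, 0, 112]
    - [0, 0, 117]
    - [0, 0, 119.3]
    - [0, 0, 119.3]

```text
time_s: 6.8
position: [0.6679, 0.1341, 0.2715]
tcp_rot: [[0.63, 0.777, 0.0], [0.777, -0.63, 0.002], [0.001, -0.001, -1.0]]
force: [1.3, 5.4, -0.9]
opening: 0.249
```

```bash
python3 - <<'E'
from h import *
st()
crop("top","t5.png",225,105,310,190,7)
crop("scene","s5.png",325,170,455,300,5)
E
```

```text
t 6.8 pos [0.6679 0.1341 0.2715] F [ 1.3  5.4 -0.9] open 0.249 q [ 1.9 32.2 70.   0.1 77.7 41. ]
[[ 0.63   0.777  0.   ]
 [ 0.777 -0.63   0.002]
 [ 0.001 -0.001 -1.   ]]
```

View pics/t5.png

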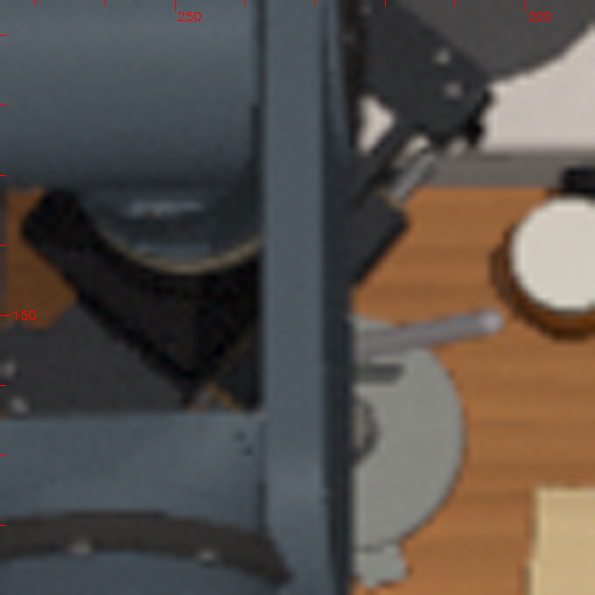

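View pics/s5.png

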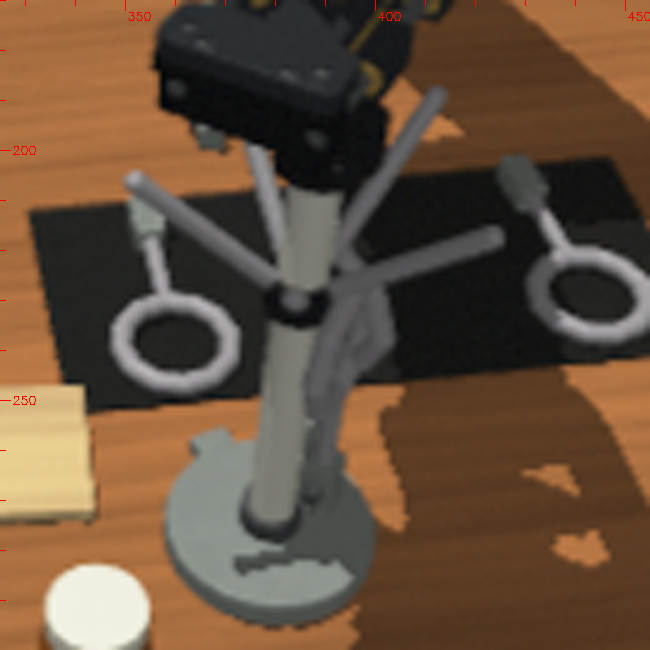

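Request:
play_rows:
  fingers: [0, 0, 0, 0, 0, 0, 0, 0]
  linear:
    - [0, 0, 0]
    - [0, 0, 0]
    - [0, 0, 0]
    - [0, 0, 0]
    - [0, 0, -30]
    - [0, 0, -60]
    - [0, 0, -90]
    - [0, 0, -90]
  rot:
    - [0, 0, 0]
    - [0, 0, 0]
    - [0, 0, 0]
    - [0, 0, 0]
    - [0, 0, 0]
    - [0, 0, 0]
    - [0, 0, 0]
    - [0, 0, 0]

```text
time_s: 7.7
position: [0.6704, 0.1326, 0.3674]
tcp_rot: [[0.63, 0.776, 0.011], [0.776, -0.63, -0.0], [0.007, 0.009, -1.0]]
force: [0.2, -0.3, 0.1]
opening: 0.892
```

```bash
python3 - <<'E'
from h import *
go([.430,.1135,.20],Rd(-1))
E
```

```text
t 7.7 pos [0.6704 0.1326 0.3674] F [ 0.2 -0.3  0.1] open 0.892 q [ 1.9 28.5 62.1 -0.  88.8 40.9]
[[ 0.63   0.776  0.011]
 [ 0.776 -0.63  -0.   ]
 [ 0.007  0.009 -1.   ]]
MOVE linear [-167.5 -176.1  164.8] rot [   0.7     0.35 -128.08] rows>= 14.910960093151797
```

Request:
play_rows:
  fingers: [0, 0, 0, 0, 0, 0, 0, 0, 0, 0, 0, 0, 0, 0, 0, 0, 0, 0, 0, 0]
  linear:
    - [-40, -40, 0]
    - [-80, -80, 0]
    - [-120, -120, 0]
    - [-150, -150, 0]
    - [-167, -176, 0]
    - [-167, -176, 0]
    - [-167, -176, 0]
    - [-167, -176, 0]
    - [-167, -176, 0]
    - [-167, -176, 40]
    - [-167, -176, 80]
    - [-167, -176, 120]
    - [-167, -176, 160]
    - [-167, -176, 160]
    - [-167, -176, 160]
    - [-167, -176, 160]
    - [-167, -176, 160]
    - [-167, -176, 160]
    - [-167, -176, 160]
    - [-167, -176, 160]
  rot:
    - [0, 0, -8]
    - [0, 0, -16]
    - [0, 0, -24]
    - [0, 0, -32]
    - [0, 0, -40]
    - [0, 0, -48]
    - [0, 0, -56]
    - [0, 0, -64]
    - [0, 0, -72]
    - [0, 0, -80]
    - [0, 0, -88]
    - [0, 0, -96]
    - [0, 0, -104]
    - [0, 0, -112]
    - [0, 0, -120]
    - [0, 0, -128]
    - [0, 0, -128]
    - [0, 0, -128]
    - [0, 0, -128]
    - [0, 0, -128]

```text
time_s: 9.7
position: [0.426, 0.1142, 0.2016]
tcp_rot: [[-1.0, 0.02, 0.0], [0.02, 1.0, -0.0], [-0.0, -0.0, -1.0]]
force: [-1.3, 0.4, -0.5]
opening: 0.999
```

```bash
python3 - <<'E'
from h import *
crop("top","t6.png",225,105,310,190,7)
crop("wrist","w2.png",0,0,640,260,1)
go([.430,.1135,.007],Rd(-1))
E
```

```text
t 9.8 pos [0.4261 0.1142 0.2016] F [ 1.   0.4 -0.3] open 1.001 q [  0.4  18.  108.8  -0.   53.1 -88.5]
[[-1.     0.019  0.   ]
 [ 0.019  1.    -0.   ]
 [-0.    -0.    -1.   ]]
MOVE linear [ -3.9  -0.6 194.6] rot [-0.    0.01 -0.1 ] rows>= 3.8936338181722756
```

View pics/t6.png

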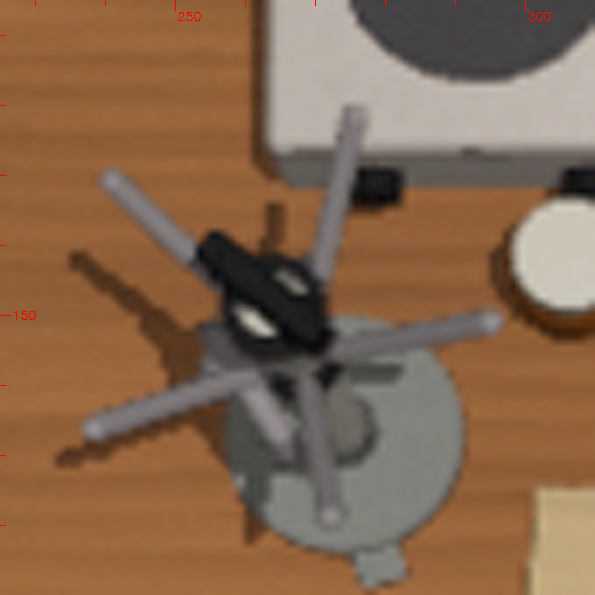

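View pics/w2.png

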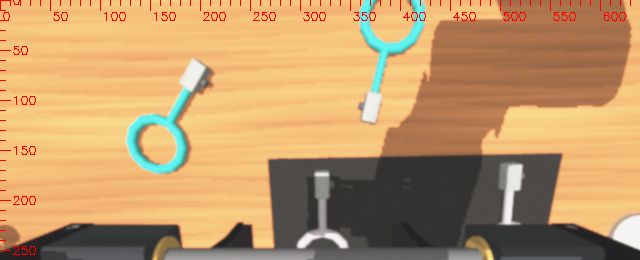

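```bash
python3 - <<'E'
from h import *
c=get_calibration("wrist"); print(pix(c,321.5,184.5,.02), pix(c,322.5,225,.013))
print("L",pix(c,511.5,177,.02),pix(c,507.5,215,.013))
from scipy.optimize import least_squares
t=get_calibration("top")
top=[(240.5,131),(238.8,166.3),(271.8,178.8),(294.6,151),(275.5,121.5)]
f=lambda p:np.concatenate([proj(t,[.6678+.08*np.cos(a),.1343+.08*np.sin(a),.26])-top[k] for k in range(5) for a in [np.radians(p[0]+72*k)]])
q=least_squares(f,[50]);print(q.x,q.x+144,np.round(q.fun,1))
E
```

```text
[0.43290191 0.11422005 0.02      ] [0.49005621 0.11448416 0.013     ]
L [0.42759713 0.35295715 0.02      ] [0.48040184 0.36050763 0.013     ]
[51.12785565] [195.12785565] [ 0.3 -0.6 -0.4 -0.7  0.2 -0.7  0.2 -0.7 -0.2 -0.4]
```

Request:
play_rows:
  fingers: [60, 60, 60, 60, 60, 60, 60, 60, 60, 255, 255, 255, 255, 255, 255, 255, 255, 255]
  linear:
    - [-6, 0, 40]
    - [-6, 0, 80]
    - [-6, 0, 120]
    - [-6, 0, 160]
    - [-6, 0, 180]
    - [-6, 0, 190]
    - [-6, 0, 195]
    - [-6, 0, 195]
    - [-6, 0, 195]
    - [-6, 0, 195]
    - [-6, 0, 195]
    - [-6, 0, 195]
    - [-6, 0, 195]
    - [-6, 0, 195]
    - [-6, 0, 195]
    - [-6, 0, 195]
    - [-6, 0, 195]
    - [-6, 0, 195]
  rot:
    - [0, 0, -1]
    - [0, 0, -1]
    - [0, 0, -1]
    - [0, 0, -1]
    - [0, 0, -1]
    - [0, 0, -1]
    - [0, 0, -1]
    - [0, 0, -1]
    - [0, 0, -1]
    - [0, 0, -1]
    - [0, 0, -1]
    - [0, 0, -1]
    - [0, 0, -1]
    - [0, 0, -1]
    - [0, 0, -1]
    - [0, 0, -1]
    - [0, 0, -1]
    - [0, 0, -1]

```text
time_s: 11.6
position: [0.4321, 0.1141, 0.0065]
tcp_rot: [[-1.0, 0.001, -0.0], [0.001, 1.0, -0.0], [0.0, -0.0, -1.0]]
force: [-0.7, 0.7, -0.1]
opening: 0.205
```

Request:
play_rows:
  fingers: [255, 255, 255, 255, 255, 255, 255, 255, 255, 255]
  linear:
    - [0, 0, 0]
    - [0, 0, 0]
    - [0, 0, 0]
    - [0, 0, -20]
    - [0, 0, -60]
    - [0, 0, -100]
    - [0, 0, -150]
    - [0, 0, -200]
    - [0, 0, -250]
    - [0, 0, -280]
  rot:
    - [0, 0, 0]
    - [0, 0, 0]
    - [0, 0, 0]
    - [0, 0, 0]
    - [0, 0, 0]
    - [0, 0, 0]
    - [0, 0, 0]
    - [0, 0, 0]
    - [0, 0, 0]
    - [0, 0, 0]

```text
time_s: 12.6
position: [0.4327, 0.1142, 0.2902]
tcp_rot: [[-1.0, 0.001, 0.005], [0.001, 1.0, 0.0], [-0.005, 0.0, -1.0]]
force: [1.4, -0.5, -1.9]
opening: 0.203
```

```bash
python3 - <<'E'
from h import *
st()
crop("top","t7.png",220,115,320,255,4)
crop("scene","s7.png",325,130,455,260,5)
E
```

```text
t 12.6 pos [0.4327 0.1142 0.2902] F [ 1.4 -0.5 -1.9] open 0.203 q [  0.4  11.2 101.4  -0.   67.2 -89.5]
[[-1.     0.001  0.005]
 [ 0.001  1.     0.   ]
 [-0.005  0.    -1.   ]]
```

View pics/t7.png

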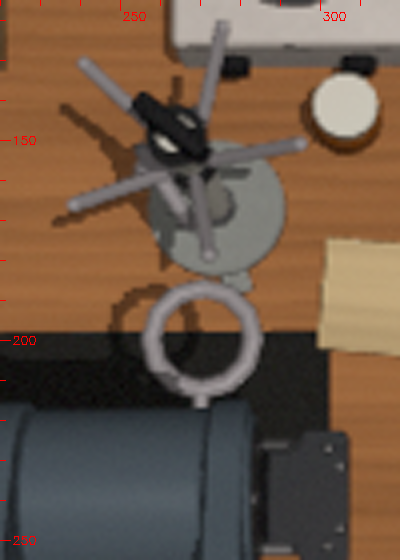

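View pics/s7.png

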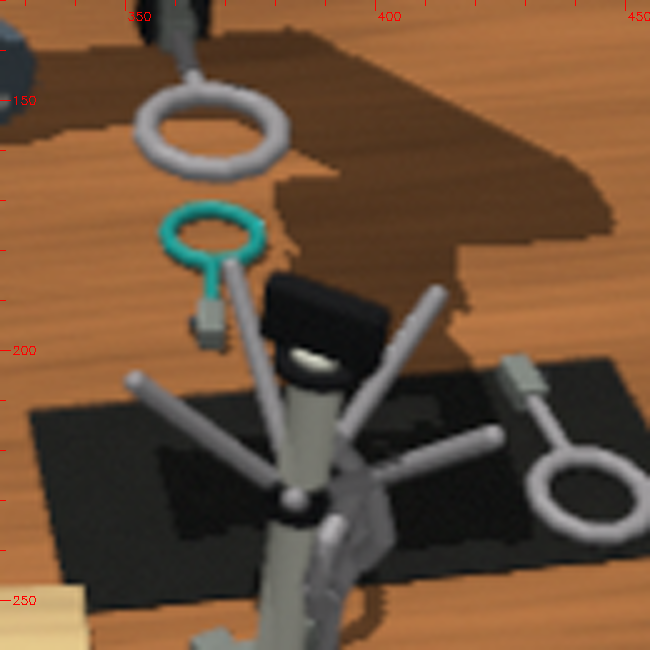

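```bash
cat >> h.py <<'E'
def tri(uvt,uvs):
    A=[];b=[]
    for n,uv in (("top",uvt),("scene",uvs)):
        o,d=ray(get_calibration(n),*uv); d/=np.linalg.norm(d); M=np.eye(3)-np.outer(d,d); A.append(M);b.append(M@o)
    return np.linalg.solve(sum(A),sum(b))
AX=np.array([.6678,.1343]); U=np.array([np.cos(np.radians(195.1)),np.sin(np.radians(195.1))])
E
python3 - <<'E'
from h import *
print(tri((270.5,199.5),(367,156)))
for r,z in ((.105,.285),(.05,.23)):
    go(list(AX+(r+.099)*U)+[z-.007],Rd(15.1))
E
```

```text
[0.53120673 0.11429794 0.2947116 ]
t 12.7 pos [0.4346 0.1142 0.2909] F [ 0.2 -0.7 -2. ] open 0.204 q [  0.4  11.1 101.3   0.   67.  -89.5]
[[-1.     0.001  0.01 ]
 [ 0.001  1.     0.   ]
 [-0.01   0.    -1.   ]]
MOVE linear [-36.1 -33.   13.2] rot [ -0.07   0.6  -15.15] rows>= 1.7655734768865483
t 12.7 pos [0.4346 0.1142 0.2909] F [ 0.2 -0.7 -2. ] open 0.204 q [  0.4  11.1 101.3   0.   67.  -89.5]
[[-1.     0.001  0.01 ]
 [ 0.001  1.     0.   ]
 [-0.01   0.    -1.   ]]
MOVE linear [-88.7 -18.6  68.8] rot [ -0.07   0.6  -15.15] rows>= 2.274994541756236
```

Request:
play_rows:
  fingers: [255, 255, 255, 255, 255, 255, 255]
  linear:
    - [-10, -10, 0]
    - [-20, -22, 0]
    - [-36, -33, 6]
    - [-36, -33, 12]
    - [-36, -33, 12]
    - [-36, -33, 12]
    - [-36, -33, 12]
  rot:
    - [0, 0, -5]
    - [0, 0, -10]
    - [0, 0, -15]
    - [0, 0, -15]
    - [0, 0, -15]
    - [0, 0, -15]
    - [0, 0, -15]

```text
time_s: 13.4
position: [0.4671, 0.0815, 0.2742]
tcp_rot: [[-0.966, -0.258, -0.001], [-0.258, 0.966, 0.0], [0.001, 0.001, -1.0]]
force: [0.2, 0.3, -1.0]
opening: 0.203
```

```bash
python3 - <<'E'
from h import *
st()
crop("top","t8.png",220,115,320,225,5)
crop("scene","s8.png",325,150,455,260,5)
go(list(AX+(.05+.099)*U)+[.224],Rd(15.1))
E
```

```text
t 13.4 pos [0.4671 0.0815 0.2742] F [ 0.2  0.3 -1. ] open 0.203 q [  -3.6   14.7   99.2    0.    66.2 -108.6]
[[-0.966 -0.258 -0.001]
 [-0.258  0.966  0.   ]
 [ 0.001  0.001 -1.   ]]
t 13.5 pos [0.4676 0.0815 0.2747] F [ 0.7 -0.8 -1.9] open 0.203 q [  -3.6   14.7   99.1    0.    66.1 -108.6]
[[-0.966 -0.258 -0.   ]
 [-0.258  0.966  0.   ]
 [ 0.     0.    -1.   ]]
MOVE linear [-58.   -1.   50.7] rot [ 0.   -0.   -0.15] rows>= 1.5410881549777822
```

View pics/t8.png

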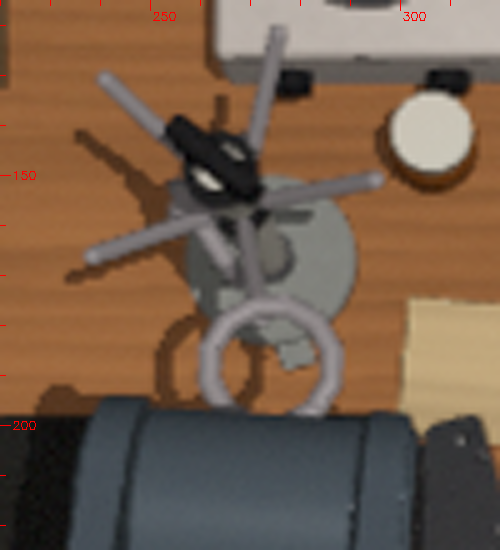

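View pics/s8.png

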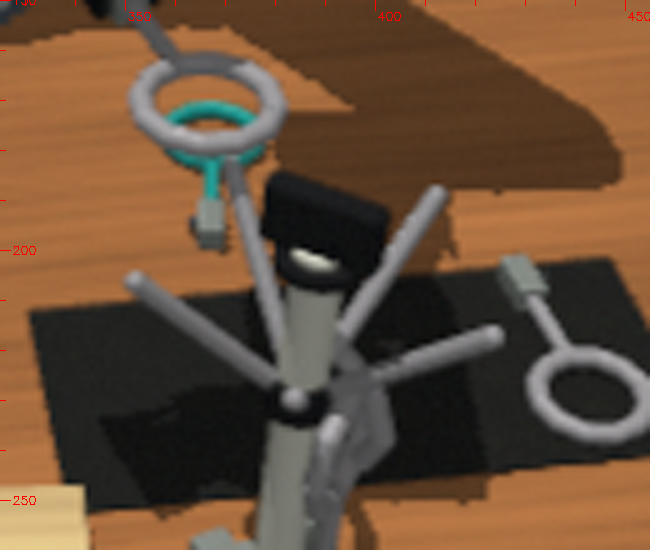

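Request:
play_rows:
  fingers: [255, 255, 255, 255, 255, 255, 255, 255, 255, 255]
  linear:
    - [-8, 0, 0]
    - [-16, 0, 0]
    - [-20, 0, 7]
    - [-26, 0, 14]
    - [-32, 0, 21]
    - [-38, -1, 28]
    - [-46, -1, 36]
    - [-52, -1, 44]
    - [-58, -1, 51]
    - [-58, -1, 51]
  rot:
    - [0, 0, 0]
    - [0, 0, 0]
    - [0, 0, 0]
    - [0, 0, 0]
    - [0, 0, 0]
    - [0, 0, 0]
    - [0, 0, 0]
    - [0, 0, 0]
    - [0, 0, 0]
    - [0, 0, 0]

```text
time_s: 14.5
position: [0.5239, 0.0951, 0.222]
tcp_rot: [[-0.966, -0.258, -0.003], [-0.258, 0.966, 0.0], [0.003, 0.001, -1.0]]
force: [-1.4, -1.0, -1.1]
opening: 0.203
```

```bash
python3 - <<'E'
from h import *
st()
crop("top","t9.png",220,115,320,225,5)
crop("scene","s9.png",325,150,455,260,5)
E
```

```text
t 14.5 pos [0.5239 0.0951 0.222 ] F [-1.4 -1.  -1.1] open 0.203 q [  -1.7   23.2   95.3   -0.    61.7 -106.7]
[[-0.966 -0.258 -0.003]
 [-0.258  0.966  0.   ]
 [ 0.003  0.001 -1.   ]]
```

View pics/t9.png

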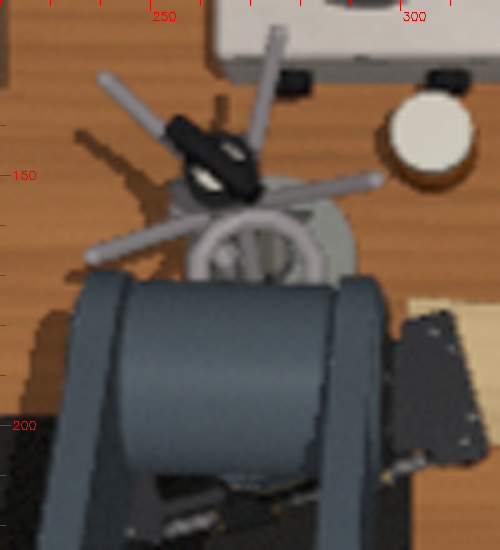

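View pics/s9.png

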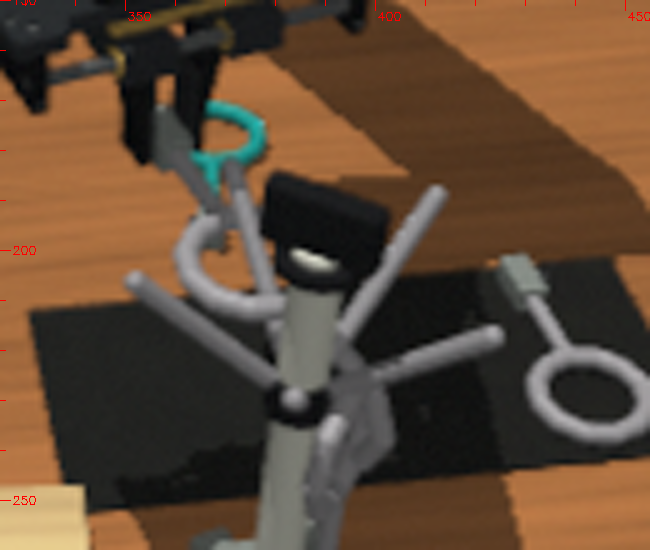

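Request:
play_rows:
  fingers: [0, 0, 0, 0, 0, 0, 0, 0, 0, 0, 0, 0, 0]
  linear:
    - [0, 0, 0]
    - [0, 0, 0]
    - [0, 0, 0]
    - [0, 0, 0]
    - [0, 0, 0]
    - [0, 0, 0]
    - [20, 0, 0]
    - [60, 0, -20]
    - [90, 0, -60]
    - [110, 0, -80]
    - [110, 0, -80]
    - [110, 0, -80]
    - [110, 0, -80]
  rot:
    - [0, 0, 0]
    - [0, 0, 0]
    - [0, 0, 0]
    - [0, 0, 0]
    - [0, 0, 0]
    - [0, 0, 0]
    - [0, 0, 0]
    - [0, 0, 0]
    - [0, 0, 0]
    - [0, 0, 0]
    - [0, 0, 0]
    - [0, 0, 0]
    - [0, 0, 0]

```text
time_s: 15.9
position: [0.4184, 0.0668, 0.3028]
tcp_rot: [[-0.966, -0.258, -0.001], [-0.258, 0.966, 0.0], [0.001, 0.0, -1.0]]
force: [0.5, 0.6, 1.2]
opening: 0.999
```

```bash
python3 - <<'E'
from h import *
crop("top","t10.png",220,115,320,225,5)
crop("scene","s10.png",325,150,455,280,5)
go([.430,.3545,.20],Rd(4))
E
```

```text
t 16.0 pos [0.4183 0.0668 0.3024] F [ 0.4 -0.7 -0.2] open 0.996 q [  -6.1    8.4  102.8    0.    68.9 -111.1]
[[-0.966 -0.258 -0.002]
 [-0.258  0.966  0.   ]
 [ 0.002  0.001 -1.   ]]
MOVE linear [-85.7 274.9 102.5] rot [ 0.04 -0.12 10.94] rows>= 6.112450978092021
```

View pics/t10.png

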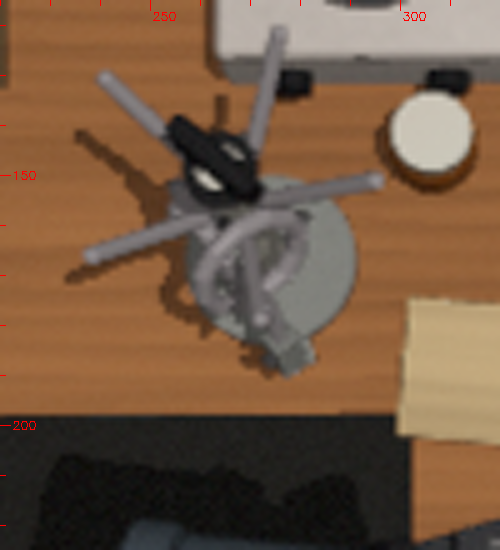

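View pics/s10.png

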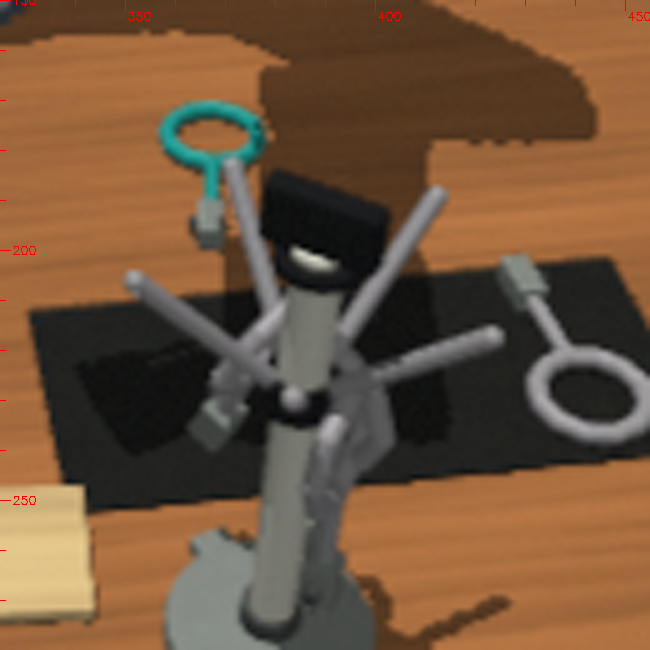

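Request:
play_rows:
  fingers: [60, 60, 60, 60, 60, 60, 60, 60, 60, 60, 60]
  linear:
    - [-10, 40, 10]
    - [-20, 80, 20]
    - [-40, 130, 40]
    - [-60, 180, 60]
    - [-75, 230, 80]
    - [-86, 275, 103]
    - [-86, 275, 103]
    - [-86, 275, 103]
    - [-86, 275, 103]
    - [-86, 275, 103]
    - [-86, 275, 103]
  rot:
    - [0, 0, 2]
    - [0, 0, 4]
    - [0, 0, 6]
    - [0, 0, 8]
    - [0, 0, 10]
    - [0, 0, 11]
    - [0, 0, 11]
    - [0, 0, 11]
    - [0, 0, 11]
    - [0, 0, 11]
    - [0, 0, 11]

```text
time_s: 17.1
position: [0.4308, 0.3535, 0.2011]
tcp_rot: [[-0.998, -0.067, 0.001], [-0.067, 0.998, 0.0], [-0.001, 0.0, -1.0]]
force: [-0.7, 0.2, 0.9]
opening: 0.763
```

```bash
python3 - <<'E'
from h import *
crop("top","t11.png",220,115,320,225,5)
crop("scene","s11.png",325,150,455,280,5)
crop("wrist","w11.png",200,120,500,260,2)
go([.430,.3545,.007],Rd(4))
E
```

```text
t 17.25 pos [0.4308 0.3538 0.2012] F [-0.5  0.2  0.5] open 0.768 q [ 27.9  26.5  93.2  -0.   60.2 -65.9]
[[-0.998 -0.067  0.001]
 [-0.067  0.998  0.   ]
 [-0.001  0.    -1.   ]]
MOVE linear [  0.9   0.7 194.2] rot [ 0.02  0.06 -0.15] rows>= 3.8845301635481633
```

View pics/t11.png

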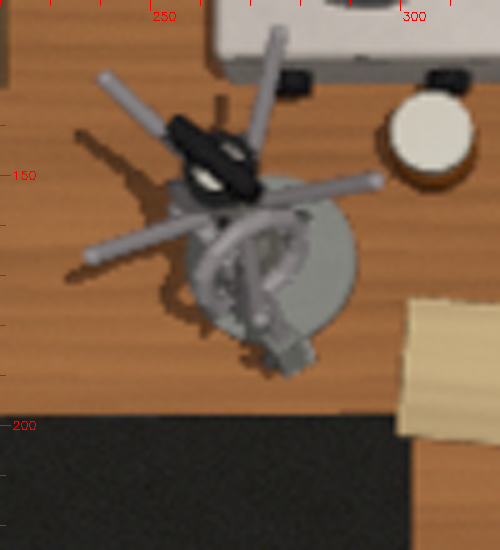

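View pics/s11.png

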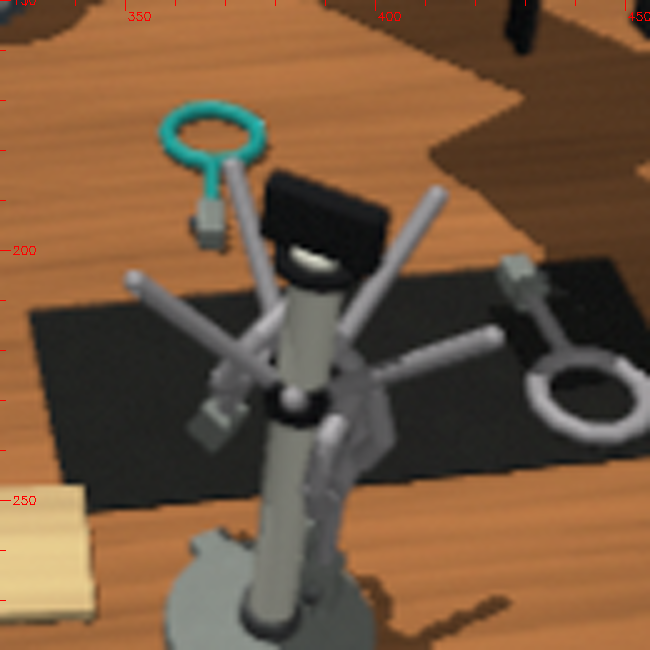

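View pics/w11.png

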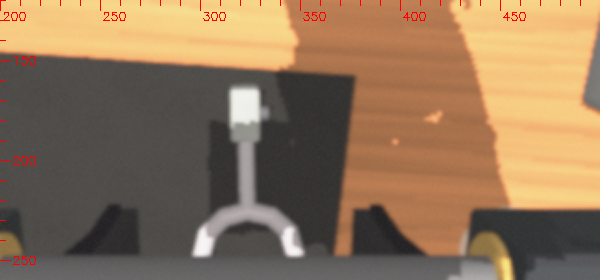

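```bash
python3 - <<'E'
from h import *
b=tri((278,185.5),(368.5,234.5)); print("block",b)
c=get_calibration("wrist"); print("L blk",pix(c,322,173,.02),"stem",pix(c,322.5,205,.013))
root=np.array([*(AX+.033*U),.19]); print(root, proj(get_calibration("top"),root),proj(get_calibration("scene"),root))
crop("top","t12.png",245,145,295,195,12)
crop("scene","s12.png",350,190,420,240,10)
E
```

```text
block [0.59548647 0.1165937  0.08916499]
L blk [0.42297303 0.35407951 0.02      ] stem [0.46665593 0.35773127 0.013     ]
[0.6359394  0.12570335 0.19      ] [270.40591019 165.87752099] [377.60236568 217.01293247]
```

View pics/t12.png

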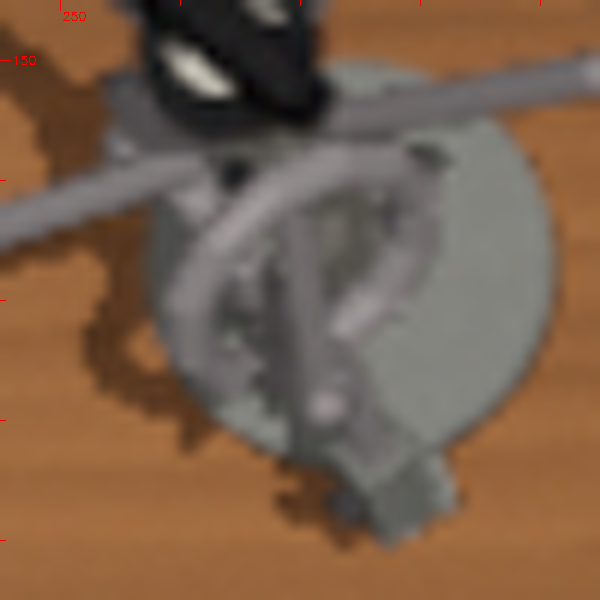

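View pics/s12.png

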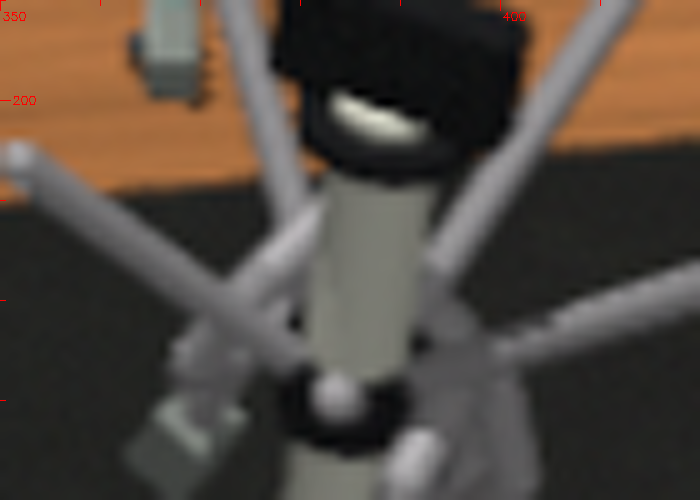

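Request:
play_rows:
  fingers: [60, 60, 60, 60, 60, 60, 60, 60, 60, 255, 255, 255, 255, 255, 255, 255, 255, 255, 255, 255]
  linear:
    - [6, 0, 40]
    - [6, 0, 80]
    - [6, 0, 120]
    - [6, 0, 160]
    - [6, 0, 180]
    - [6, 0, 190]
    - [6, 0, 195]
    - [6, 0, 195]
    - [6, 0, 195]
    - [6, 0, 195]
    - [6, 0, 195]
    - [6, 0, 195]
    - [6, 0, 195]
    - [6, 0, 195]
    - [6, 0, 195]
    - [6, 0, 195]
    - [6, 0, 195]
    - [6, 0, 195]
    - [6, 0, 195]
    - [6, 0, 195]
  rot:
    - [0, 0, 0]
    - [0, 0, 0]
    - [0, 0, 0]
    - [0, 0, 0]
    - [0, 0, 0]
    - [0, 0, 0]
    - [0, 0, 0]
    - [0, 0, 0]
    - [0, 0, 0]
    - [0, 0, 0]
    - [0, 0, 0]
    - [0, 0, 0]
    - [0, 0, 0]
    - [0, 0, 0]
    - [0, 0, 0]
    - [0, 0, 0]
    - [0, 0, 0]
    - [0, 0, 0]
    - [0, 0, 0]
    - [0, 0, 0]

```text
time_s: 19.35
position: [0.4242, 0.3541, 0.0055]
tcp_rot: [[-0.998, -0.069, -0.0], [-0.069, 0.998, -0.0], [0.0, -0.0, -1.0]]
force: [-0.6, -0.7, -0.2]
opening: 0.2
```

Request:
play_rows:
  fingers: [0, 0, 0, 0, 0, 0, 0, 0, 0, 0, 0, 0]
  linear:
    - [0, 0, 0]
    - [0, 0, 0]
    - [0, 0, 0]
    - [0, 0, 0]
    - [0, 0, 0]
    - [0, 0, -50]
    - [0, 0, -100]
    - [0, 0, -150]
    - [0, 0, -200]
    - [0, 0, -250]
    - [0, 0, -300]
    - [0, 0, -350]
  rot:
    - [0, 0, 0]
    - [0, 0, 0]
    - [0, 0, 0]
    - [0, 0, 0]
    - [0, 0, 0]
    - [0, 0, 0]
    - [0, 0, 0]
    - [0, 0, 0]
    - [0, 0, 0]
    - [0, 0, 0]
    - [0, 0, 0]
    - [0, 0, 0]

```text
time_s: 20.55
position: [0.4236, 0.3538, 0.3578]
tcp_rot: [[-0.998, -0.069, 0.0], [-0.069, 0.998, 0.0], [-0.0, 0.0, -1.0]]
force: [-0.8, 0.5, -0.0]
opening: 0.994
```

```bash
python3 - <<'E'
from h import *
go([*AX,.36],Rd(51.1))
E
```

```text
t 20.55 pos [0.4236 0.3538 0.3578] F [-0.8  0.5 -0. ] open 0.994 q [ 28.3  16.9  82.    0.   81.1 -65.7]
[[-0.998 -0.069  0.   ]
 [-0.069  0.998  0.   ]
 [-0.     0.    -1.   ]]
MOVE linear [-228.6 -235.7   -2.2] rot [ 0.000e+00  1.000e-02 -4.717e+01] rows>= 6.5671131255838535
```

Request:
play_rows:
  fingers: [40, 40, 40, 40, 40, 40, 40, 40, 40, 40, 40, 40]
  linear:
    - [-35, -36, -2]
    - [-70, -72, -2]
    - [-105, -108, -2]
    - [-140, -144, -2]
    - [-175, -180, -2]
    - [-210, -216, -2]
    - [-229, -236, -2]
    - [-229, -236, -2]
    - [-229, -236, -2]
    - [-229, -236, -2]
    - [-229, -236, -2]
    - [-229, -236, -2]
  rot:
    - [0, 0, -7]
    - [0, 0, -14]
    - [0, 0, -21]
    - [0, 0, -28]
    - [0, 0, -35]
    - [0, 0, -42]
    - [0, 0, -47.2]
    - [0, 0, -47.2]
    - [0, 0, -47.2]
    - [0, 0, -47.2]
    - [0, 0, -47.2]
    - [0, 0, -47.2]

```text
time_s: 21.75
position: [0.6682, 0.1356, 0.3581]
tcp_rot: [[-0.626, -0.78, 0.0], [-0.78, 0.626, 0.0], [-0.0, -0.0, -1.0]]
force: [-0.2, 0.7, 0.3]
opening: 0.843
```

```bash
python3 - <<'E'
from h import *
go([*AX,.2725],Rd(51.1))
E
```

```text
t 21.75 pos [0.6682 0.1356 0.3581] F [-0.2  0.7  0.3] open 0.843 q [   2.1   28.9   62.7    0.    88.3 -139.1]
[[-0.626 -0.78   0.   ]
 [-0.78   0.626  0.   ]
 [-0.    -0.    -1.   ]]
MOVE linear [ 1.3 -0.5 85.6] rot [-0.02  0.02  0.12] rows>= 1.7120156306964842
```

Request:
play_rows:
  fingers: [40, 40, 40, 40, 255, 255, 255, 255, 255, 255, 255, 255, 255, 255, 255]
  linear:
    - [1, 0, 30]
    - [1, 0, 60]
    - [1, 0, 86]
    - [1, 0, 86]
    - [1, 0, 86]
    - [1, 0, 86]
    - [1, 0, 86]
    - [1, 0, 86]
    - [1, 0, 86]
    - [1, 0, 86]
    - [1, 0, 86]
    - [1, 0, 86]
    - [1, 0, 86]
    - [1, 0, 86]
    - [1, 0, 86]
  rot:
    - [0, 0, 0]
    - [0, 0, 0]
    - [0, 0, 0]
    - [0, 0, 0]
    - [0, 0, 0]
    - [0, 0, 0]
    - [0, 0, 0]
    - [0, 0, 0]
    - [0, 0, 0]
    - [0, 0, 0]
    - [0, 0, 0]
    - [0, 0, 0]
    - [0, 0, 0]
    - [0, 0, 0]
    - [0, 0, 0]

```text
time_s: 23.25
position: [0.6678, 0.134, 0.2716]
tcp_rot: [[-0.627, -0.779, -0.001], [-0.779, 0.627, 0.001], [0.0, 0.001, -1.0]]
force: [-2.3, 1.1, 1.8]
opening: 0.249
```

Request:
play_rows:
  fingers: [255, 255, 255, 255, 255, 255, 255, 255, 255, 255, 255, 255, 255, 255, 255, 255, 255, 255, 255, 255]
  linear:
    - [0, 0, 0]
    - [0, 0, 0]
    - [0, 0, 0]
    - [0, 0, 0]
    - [0, 0, 0]
    - [0, 0, 0]
    - [0, 0, 0]
    - [0, 0, 0]
    - [0, 0, 0]
    - [0, 0, 0]
    - [0, 0, 0]
    - [0, 0, 0]
    - [0, 0, 0]
    - [0, 0, 0]
    - [0, 0, 0]
    - [0, 0, 0]
    - [0, 0, 0]
    - [0, 0, 0]
    - [0, 0, 0]
    - [0, 0, 0]
  rot:
    - [0, 0, 2]
    - [0, 0, 5]
    - [0, 0, 9]
    - [0, 0, 14]
    - [0, 0, 19]
    - [0, 0, 24]
    - [0, 0, 29]
    - [0, 0, 34]
    - [0, 0, 39]
    - [0, 0, 44]
    - [0, 0, 49]
    - [0, 0, 54]
    - [0, 0, 59]
    - [0, 0, 64]
    - [0, 0, 69]
    - [0, 0, 74]
    - [0, 0, 78]
    - [0, 0, 81]
    - [0, 0, 83]
    - [0, 0, 84]

```text
time_s: 25.25
position: [0.6678, 0.1345, 0.2716]
tcp_rot: [[-0.84, 0.543, -0.001], [0.543, 0.84, 0.002], [0.002, 0.001, -1.0]]
force: [-4.0, 3.5, 1.5]
opening: 0.246
```

Request:
play_rows:
  fingers: [255, 255, 255, 255, 255, 255, 255, 255, 255, 255, 255, 255, 255, 255, 255, 255]
  linear:
    - [0, 0, 0]
    - [0, 0, 0]
    - [0, 0, 0]
    - [0, 0, 0]
    - [0, 0, 0]
    - [0, 0, 0]
    - [0, 0, 0]
    - [0, 0, 0]
    - [0, 0, 0]
    - [0, 0, 0]
    - [0, 0, 0]
    - [0, 0, 0]
    - [0, 0, 0]
    - [0, 0, 0]
    - [0, 0, 0]
    - [0, 0, 0]
  rot:
    - [0, 0, 2]
    - [0, 0, 5]
    - [0, 0, 9]
    - [0, 0, 14]
    - [0, 0, 19]
    - [0, 0, 24]
    - [0, 0, 29]
    - [0, 0, 34]
    - [0, 0, 39]
    - [0, 0, 44]
    - [0, 0, 49]
    - [0, 0, 54]
    - [0, 0, 57]
    - [0, 0, 59]
    - [0, 0, 60]
    - [0, 0, 60]

```text
time_s: 26.85
position: [0.6681, 0.1347, 0.2716]
tcp_rot: [[0.049, 0.999, -0.0], [0.999, -0.049, 0.002], [0.002, -0.0, -1.0]]
force: [-2.2, 4.6, 2.0]
opening: 0.25
```

Request:
play_rows:
  fingers: [0, 0, 0, 0, 0, 0, 0, 0, 0, 0]
  linear:
    - [0, 0, 0]
    - [0, 0, 0]
    - [0, 0, 0]
    - [0, 0, 0]
    - [0, 0, 0]
    - [0, 0, -30]
    - [0, 0, -60]
    - [0, 0, -90]
    - [0, 0, -90]
    - [0, 0, -90]
  rot:
    - [0, 0, 0]
    - [0, 0, 0]
    - [0, 0, 0]
    - [0, 0, 0]
    - [0, 0, 0]
    - [0, 0, 0]
    - [0, 0, 0]
    - [0, 0, 0]
    - [0, 0, 0]
    - [0, 0, 0]

```text
time_s: 27.85
position: [0.6685, 0.1334, 0.3621]
tcp_rot: [[0.05, 0.999, 0.002], [0.999, -0.05, -0.0], [-0.0, 0.002, -1.0]]
force: [0.5, -0.3, -0.8]
opening: 0.983
```

```bash
python3 - <<'E'
from h import *
go([.425,.354,.36],Rd(4))
E
```

```text
t 27.85 pos [0.6685 0.1334 0.3621] F [ 0.5 -0.3 -0.8] open 0.983 q [ 1.9 28.8 62.4 -0.  88.7  4.8]
[[ 0.05   0.999  0.002]
 [ 0.999 -0.05  -0.   ]
 [-0.     0.002 -1.   ]]
MOVE linear [ 208.1 -254.3    1.7] rot [ 6.000e-02  9.000e-02 -9.688e+01] rows>= 11.277829035420282
```

Request:
play_rows:
  fingers: [60, 60, 60, 60, 60, 60, 60, 60, 60, 60, 60, 60, 60, 60, 60, 60, 60, 60]
  linear:
    - [31, -38, 0]
    - [62, -76, 0]
    - [93, -114, 0]
    - [124, -152, 0]
    - [155, -190, 0]
    - [186, -228, 0]
    - [208, -254, 0]
    - [208, -254, 40]
    - [208, -254, 80]
    - [208, -254, 120]
    - [208, -254, 160]
    - [208, -254, 160]
    - [208, -254, 160]
    - [208, -254, 160]
    - [208, -254, 160]
    - [208, -254, 160]
    - [208, -254, 160]
    - [208, -254, 160]
  rot:
    - [0, 0, -8]
    - [0, 0, -16]
    - [0, 0, -24]
    - [0, 0, -32]
    - [0, 0, -40]
    - [0, 0, -48]
    - [0, 0, -56]
    - [0, 0, -64]
    - [0, 0, -72]
    - [0, 0, -80]
    - [0, 0, -88]
    - [0, 0, -96.9]
    - [0, 0, -96.9]
    - [0, 0, -96.9]
    - [0, 0, -96.9]
    - [0, 0, -96.9]
    - [0, 0, -96.9]
    - [0, 0, -96.9]

```text
time_s: 29.65
position: [0.4252, 0.3542, 0.2021]
tcp_rot: [[-0.998, -0.07, 0.001], [-0.07, 0.998, 0.0], [-0.001, 0.0, -1.0]]
force: [-1.0, -0.5, 0.2]
opening: 0.763
```

```bash
python3 - <<'E'
from h import *
crop("top","t13.png",220,110,320,225,5)
crop("scene","s13.png",325,160,455,290,5)
crop("wrist","w13.png",200,120,500,260,2)
go([.425,.354,.0065],Rd(4))
E
```

```text
t 29.8 pos [0.4251 0.3541 0.2018] F [-0.3  0.2  0.5] open 0.764 q [ 28.2  26.2  93.8  -0.   60.  -65.8]
[[-0.998 -0.07   0.   ]
 [-0.07   0.998  0.   ]
 [-0.     0.    -1.   ]]
MOVE linear [ 2.000e-01 -1.000e-01  1.953e+02] rot [0.01 0.02 0.02] rows>= 3.9054122303231655
```

View pics/t13.png

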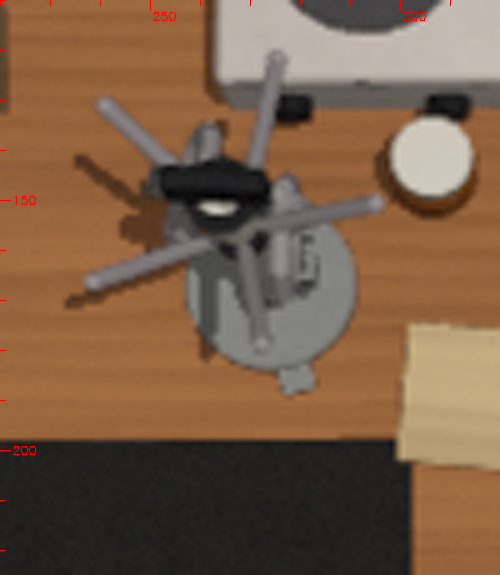

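View pics/s13.png

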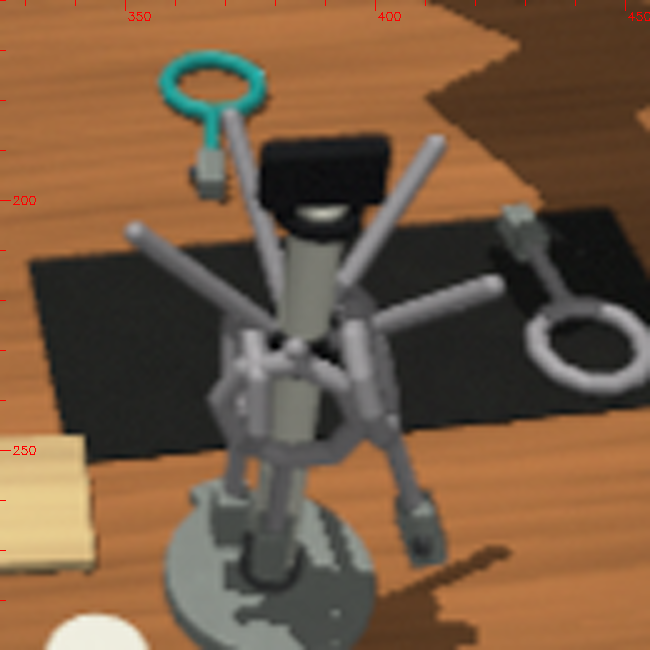

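View pics/w13.png

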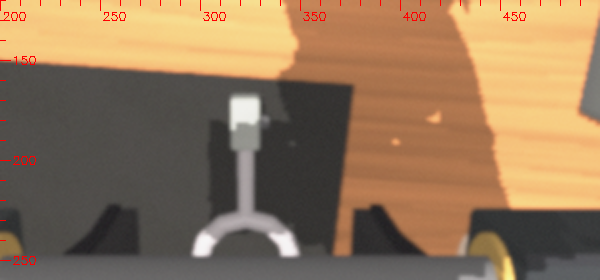

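```bash
python3 - <<'E'
from h import *
c=get_calibration("wrist")
for v in (167,180,193):print(pix(c,322.2,v,.022))
E
```

```text
[0.40941697 0.35399606 0.022     ]
[0.42576089 0.35516673 0.022     ]
[0.44251037 0.35636646 0.022     ]
```

Block spans 0.409–0.4425 m: its centre is (0.426, 0.355), so go straight down, grip, and lift.

Request:
play_rows:
  fingers: [60, 60, 60, 60, 60, 60, 60, 60, 255, 255, 255, 255, 255, 255, 255, 255, 255, 255, 255, 255]
  linear:
    - [-1, 0, 45]
    - [-1, 0, 90]
    - [-1, 0, 130]
    - [-1, 0, 165]
    - [-1, 0, 185]
    - [-1, 0, 195]
    - [-1, 0, 195]
    - [-1, 0, 195]
    - [-1, 0, 195]
    - [-1, 0, 195]
    - [-1, 0, 195]
    - [-1, 0, 195]
    - [-1, 0, 195]
    - [-1, 0, 195]
    - [-1, 0, 195]
    - [-1, 0, 195]
    - [-1, 0, 195]
    - [-1, 0, 195]
    - [-1, 0, 180]
    - [-1, 0, 150]
  rot:
    - [0, 0, 0]
    - [0, 0, 0]
    - [0, 0, 0]
    - [0, 0, 0]
    - [0, 0, 0]
    - [0, 0, 0]
    - [0, 0, 0]
    - [0, 0, 0]
    - [0, 0, 0]
    - [0, 0, 0]
    - [0, 0, 0]
    - [0, 0, 0]
    - [0, 0, 0]
    - [0, 0, 0]
    - [0, 0, 0]
    - [0, 0, 0]
    - [0, 0, 0]
    - [0, 0, 0]
    - [0, 0, 0]
    - [0, 0, 0]

```text
time_s: 31.8
position: [0.4242, 0.3531, 0.0506]
tcp_rot: [[-0.998, -0.07, -0.005], [-0.07, 0.998, -0.003], [0.005, -0.002, -1.0]]
force: [1.4, 0.5, 0.4]
opening: 0.204
```

Request:
play_rows:
  fingers: [255, 255, 255, 255, 255, 255, 255]
  linear:
    - [0, 0, -50]
    - [0, 0, -100]
    - [0, 0, -150]
    - [0, 0, -200]
    - [0, 0, -235]
    - [0, 0, -235]
    - [0, 0, -235]
  rot:
    - [0, 0, 0]
    - [0, 0, 0]
    - [0, 0, 0]
    - [0, 0, 0]
    - [0, 0, 0]
    - [0, 0, 0]
    - [0, 0, 0]

```text
time_s: 32.5
position: [0.4255, 0.3539, 0.2876]
tcp_rot: [[-0.998, -0.07, 0.001], [-0.07, 0.998, 0.001], [-0.001, 0.001, -1.0]]
force: [-0.8, 0.6, -1.5]
opening: 0.202
```

```bash
python3 - <<'E'
from h import *
crop("top","t14.png",180,150,300,255,5)
go(list(AX+(.105+.099)*U)+[.28],Rd(15.1))
E
```

```text
t 32.55 pos [0.4248 0.3535 0.286 ] F [ 0.3  0.1 -1.4] open 0.202 q [ 28.2  20.6  88.    0.   71.5 -65.9]
[[-0.998 -0.07  -0.002]
 [-0.07   0.998 -0.001]
 [ 0.002 -0.001 -1.   ]]
MOVE linear [ -26.8 -274.9    6.2] rot [ -0.04  -0.12 -11.07] rows>= 5.525263553211637
```

View pics/t14.png

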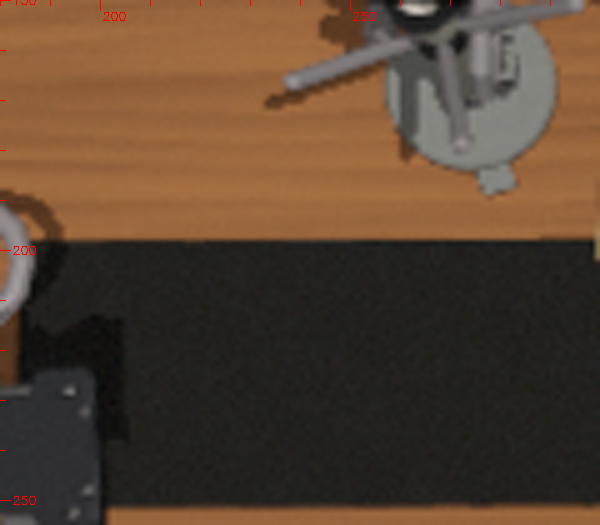

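Request:
play_rows:
  fingers: [255, 255, 255, 255, 255, 255, 255, 255, 255, 255, 255]
  linear:
    - [0, -40, 0]
    - [0, -80, 0]
    - [0, -120, 0]
    - [0, -160, 0]
    - [0, -200, 0]
    - [0, -240, 0]
    - [-10, -275, 6]
    - [-27, -275, 6]
    - [-27, -275, 6]
    - [-27, -275, 6]
    - [-27, -275, 6]
  rot:
    - [0, 0, -2]
    - [0, 0, -4]
    - [0, 0, -6]
    - [0, 0, -8]
    - [0, 0, -10]
    - [0, 0, -11]
    - [0, 0, -11]
    - [0, 0, -11]
    - [0, 0, -11]
    - [0, 0, -11]
    - [0, 0, -11]

```text
time_s: 33.65
position: [0.4706, 0.0825, 0.2795]
tcp_rot: [[-0.965, -0.261, -0.004], [-0.261, 0.965, 0.0], [0.003, 0.001, -1.0]]
force: [-0.1, 0.5, -0.4]
opening: 0.204
```

```bash
python3 - <<'E'
from h import *
crop("top","t15.png",220,115,320,225,5)
crop("scene","s15.png",325,150,455,260,5)
go(list(AX+(.05+.099)*U)+[.224],Rd(15.1))
E
```

```text
t 33.75 pos [0.4711 0.0825 0.2802] F [-0.6 -0.8 -0.9] open 0.202 q [  -3.5   14.7   98.2    0.    67.2 -108.6]
[[-0.965 -0.261 -0.002]
 [-0.261  0.965  0.   ]
 [ 0.002  0.001 -1.   ]]
MOVE linear [-54.5  -1.3  56.1] rot [ 0.03 -0.09  0.02] rows>= 1.5637158403593094
```

View pics/t15.png

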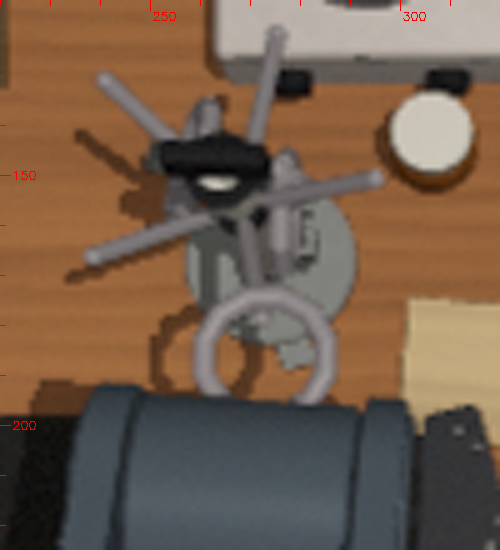

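View pics/s15.png

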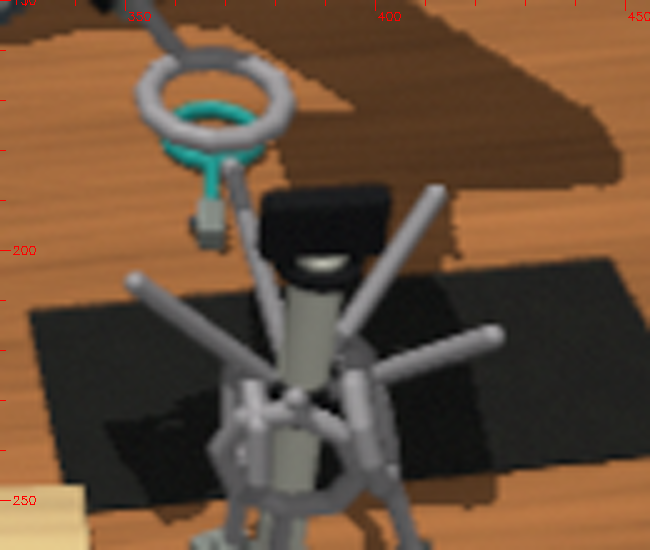

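Request:
play_rows:
  fingers: [255, 255, 255, 255, 255, 255, 255, 255, 255, 255]
  linear:
    - [-8, 0, 0]
    - [-14, 0, 3]
    - [-20, 0, 11]
    - [-26, 0, 19]
    - [-32, 0, 27]
    - [-38, -1, 34]
    - [-44, -1, 42]
    - [-50, -1, 49]
    - [-50, -1, 49]
    - [-50, -1, 49]
  rot:
    - [0, 0, 0]
    - [0, 0, 0]
    - [0, 0, 0]
    - [0, 0, 0]
    - [0, 0, 0]
    - [0, 0, 0]
    - [0, 0, 0]
    - [0, 0, 0]
    - [0, 0, 0]
    - [0, 0, 0]

```text
time_s: 34.75
position: [0.5208, 0.0937, 0.2313]
tcp_rot: [[-0.966, -0.259, -0.001], [-0.259, 0.966, -0.0], [0.001, 0.0, -1.0]]
force: [0.3, -0.6, -0.9]
opening: 0.203
```

```bash
python3 - <<'E'
from h import *
st()
crop("top","t16.png",220,115,320,225,5)
crop("scene","s16.png",325,150,455,260,5)
E
```

```text
t 34.75 pos [0.5208 0.0937 0.2313] F [ 0.3 -0.6 -0.9] open 0.203 q [  -1.9   22.2   95.2   -0.    62.6 -106.9]
[[-0.966 -0.259 -0.001]
 [-0.259  0.966 -0.   ]
 [ 0.001  0.    -1.   ]]
```

View pics/t16.png

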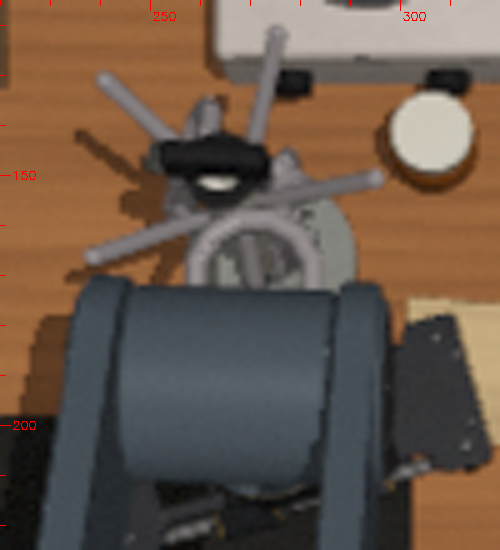

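View pics/s16.png

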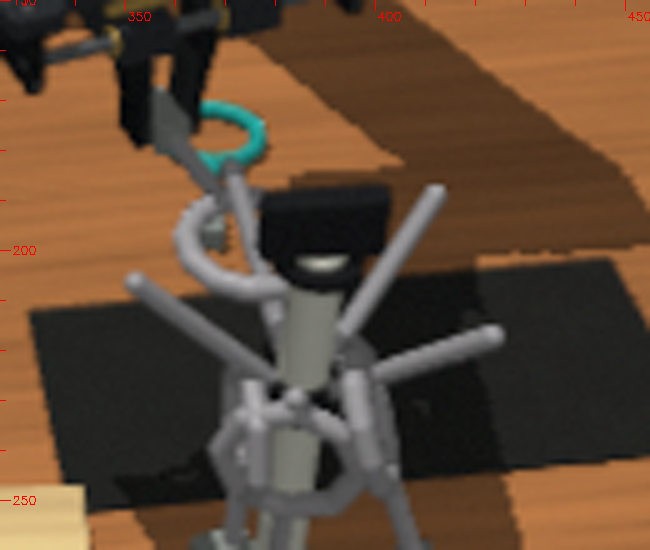

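Threaded over the rod; release and back off.

Request:
play_rows:
  fingers: [0, 0, 0, 0, 0, 0, 0, 0, 0, 0, 0, 0, 0]
  linear:
    - [0, 0, 0]
    - [0, 0, 0]
    - [0, 0, 0]
    - [0, 0, 0]
    - [0, 0, 0]
    - [0, 0, 0]
    - [20, 0, 0]
    - [60, 0, -20]
    - [90, 0, -60]
    - [110, 0, -80]
    - [110, 0, -80]
    - [110, 0, -80]
    - [110, 0, -80]
  rot:
    - [0, 0, 0]
    - [0, 0, 0]
    - [0, 0, 0]
    - [0, 0, 0]
    - [0, 0, 0]
    - [0, 0, 0]
    - [0, 0, 0]
    - [0, 0, 0]
    - [0, 0, 0]
    - [0, 0, 0]
    - [0, 0, 0]
    - [0, 0, 0]
    - [0, 0, 0]

```text
time_s: 36.15
position: [0.415, 0.0653, 0.3108]
tcp_rot: [[-0.966, -0.259, -0.001], [-0.259, 0.966, 0.0], [0.001, 0.0, -1.0]]
force: [-1.0, 0.5, -0.2]
opening: 0.996
```

```bash
python3 - <<'E'
from h import *
crop("top","t17.png",220,115,320,225,5)
crop("scene","s17.png",325,150,455,280,5)
crop("top","t18.png",295,160,455,235,5)
go([.5025,-.1665,.15],Rd(0))
E
```

```text
t 36.3 pos [0.4148 0.0653 0.3105] F [-0.2  0.9 -0.2] open 1.0 q [  -6.4    7.5  102.5    0.    70.1 -111.4]
[[-0.966 -0.26  -0.002]
 [-0.26   0.966  0.   ]
 [ 0.002  0.001 -1.   ]]
MOVE linear [ -24.8 -246.8  160.2] rot [ 0.03 -0.13 15.04] rows>= 5.904887133785655
```

View pics/t17.png

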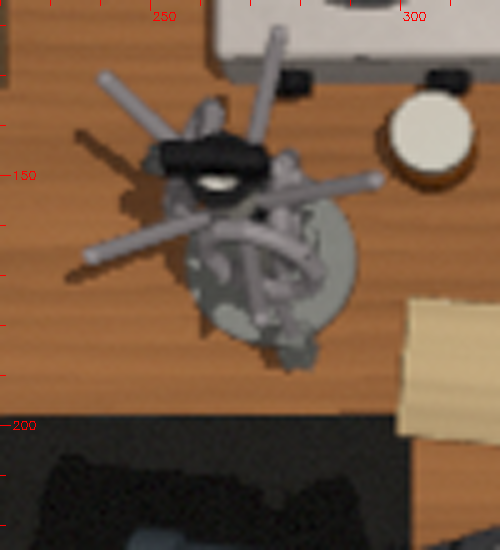

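View pics/s17.png

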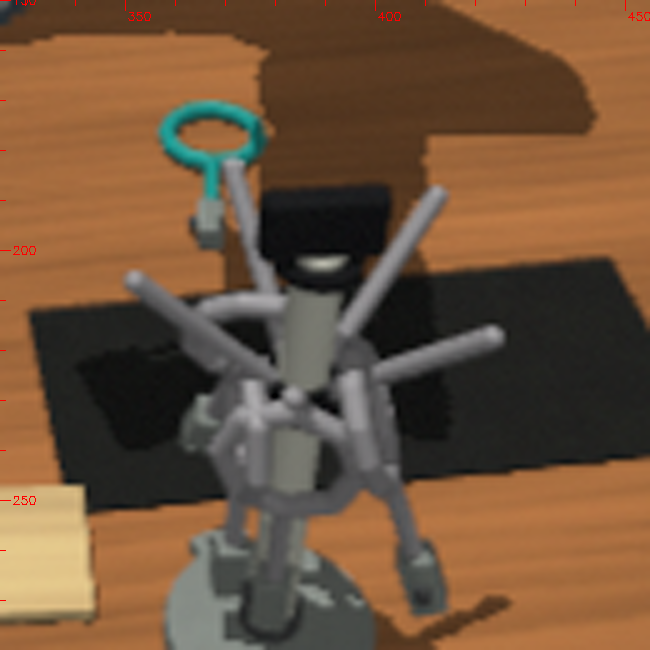

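View pics/t18.png

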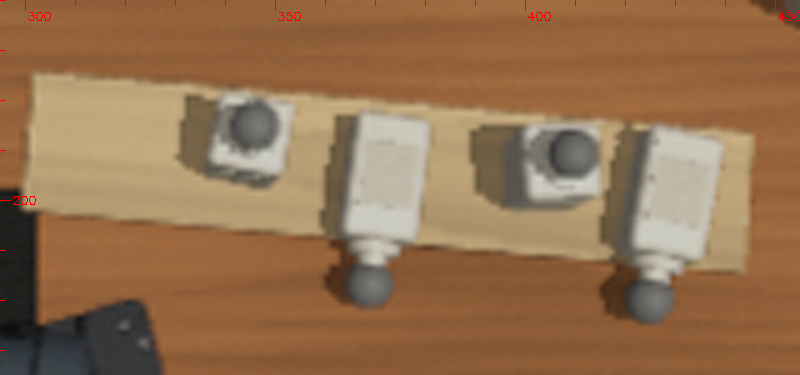

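Request:
play_rows:
  fingers: [60, 60, 60, 60, 60, 60, 60, 60, 60, 60, 60, 60]
  linear:
    - [0, -40, 0]
    - [0, -80, 0]
    - [0, -120, 0]
    - [-5, -160, 20]
    - [-15, -200, 50]
    - [-25, -247, 90]
    - [-25, -247, 130]
    - [-25, -247, 160]
    - [-25, -247, 160]
    - [-25, -247, 160]
    - [-25, -247, 160]
    - [-25, -247, 160]
  rot:
    - [0, 0, 3]
    - [0, 0, 6]
    - [0, 0, 9]
    - [0, 0, 12]
    - [0, 0, 15]
    - [0, 0, 15]
    - [0, 0, 15]
    - [0, 0, 15]
    - [0, 0, 15]
    - [0, 0, 15]
    - [0, 0, 15]
    - [0, 0, 15]

```text
time_s: 37.5
position: [0.5041, -0.1671, 0.1535]
tcp_rot: [[-1.0, -0.001, 0.004], [-0.001, 1.0, -0.002], [-0.004, -0.002, -1.0]]
force: [-0.4, 0.1, -0.0]
opening: 0.768
```

```bash
python3 - <<'E'
from h import *
cv2.imwrite("pics/w18.png",capture("wrist")[:,:,::-1])
crop("top","t19.png",240,140,300,200,10)
crop("scene","s19.png",345,195,415,255,10)
s=go([.5025,-.1665,.014],Rd(-2)); print(proj(get_calibration("wrist"),[.5025,-.1665,.033]))
E
```

```text
t 37.65 pos [ 0.5035 -0.167   0.153 ] F [-0.2 -0.3 -0.6] open 0.764 q [ -30.4   28.6   99.7   -0.    51.6 -120.5]
[[-1.    -0.001  0.002]
 [-0.001  1.    -0.001]
 [-0.002 -0.001 -1.   ]]
MOVE linear [  1.4   0.7 139. ] rot [-0.08  0.14  2.07] rows>= 2.7800619958562964
[321.87182525 189.6566853 ]
```

View pics/w18.png

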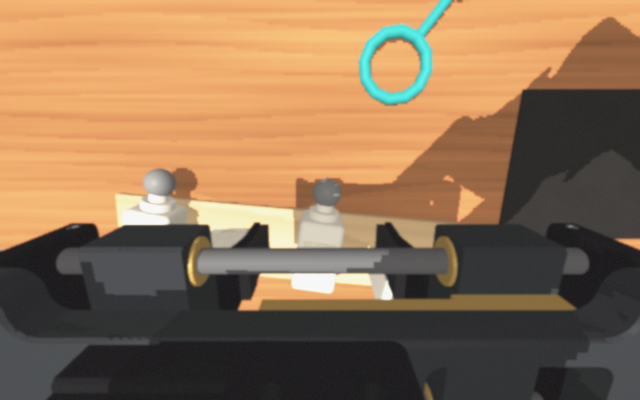

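View pics/t19.png

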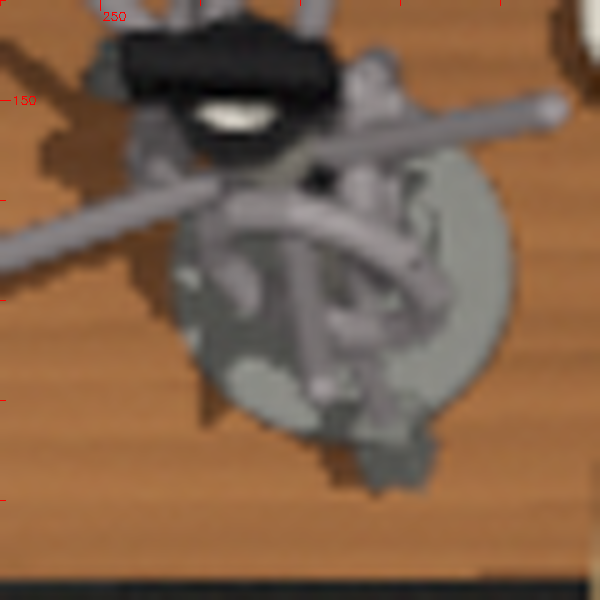

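View pics/s19.png

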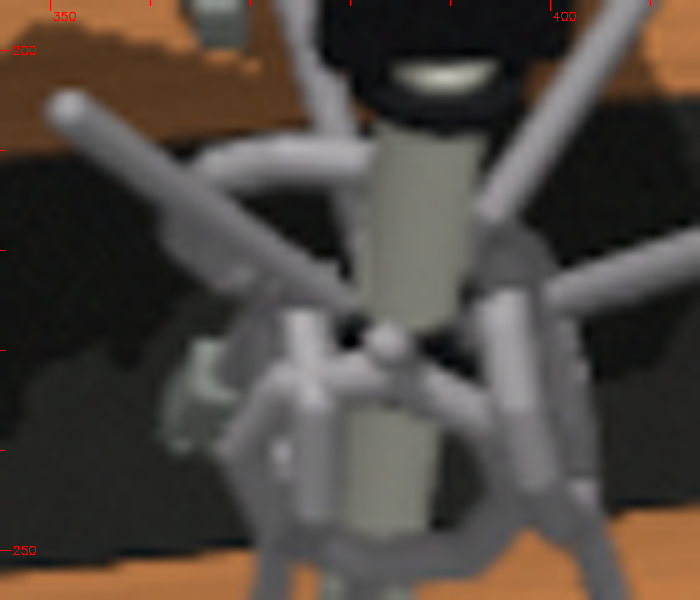

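```bash
cat > fit.py <<'E'
from h import *
from scipy.optimize import least_squares
def pose(p): return p[:3],Ro.from_rotvec(p[3:]).as_matrix()
def fitring(root,blkT,blkS,ext,x0dir):
    c={"top":get_calibration("top"),"scene":get_calibration("scene")}
    a=np.linspace(0,2*np.pi,121)
    def f(p):
        e,R=pose(p); C=e[None]+.032*(np.cos(a)[:,None]*R[:,0]+np.sin(a)[:,None]*R[:,1])
        r=list(proj(c["top"],e-.099*R[:,0])-blkT)+list(proj(c["scene"],e-.099*R[:,0])-blkS)
        for cam,ax,fn,val in ext:
            u=np.array([proj(c[cam],q)[ax] for q in C]); r.append((u.max() if fn=="max" else u.min())-val)
        return np.array(r)
    best=None
    x=np.asarray(x0dir,float)
    for roll in range(0,360,45):
        # R: x = from block to eye dir
        xx=x/np.linalg.norm(x); y=np.cross([0,0,1],xx); 
        y/=np.linalg.norm(y); R=np.column_stack([xx,y,np.cross(xx,y)])@Ro.from_euler('x',roll,degrees=True).as_matrix()
        q=least_squares(f,np.r_[root,Ro.from_matrix(R).as_rotvec()],loss="soft_l1")
        e,R=pose(q.x)
        print(roll,"cost %.2f"%q.cost,"eye",np.round(e,3),"blk",np.round(e-.099*R[:,0],3),"n",np.round(R[:,2],2),"dist root %.3f"%np.linalg.norm(e-root),np.round(q.fun,1))
E
python3 - <<'E'
from fit import *
root=np.array([*(AX+.033*U),.19])
fitring(root,(279.5,186),(363,235),[("top",0,"min",261.5),("top",0,"max",282.5),("top",1,"min",161.5),("scene",1,"min",210.5),("scene",0,"min",364)],[.04,.01,.09])
E
```

```text
0 cost 0.47 eye [0.628 0.122 0.178] blk [0.593 0.107 0.086] n [-0.81 -0.44  0.38] dist root 0.015 [ 0.8  0.2  0.6  0.  -0.1  0.1 -0.  -0.   0. ]
45 cost 0.47 eye [0.628 0.122 0.178] blk [0.593 0.107 0.086] n [-0.81 -0.44  0.38] dist root 0.015 [ 0.8  0.2  0.6  0.  -0.1  0.1 -0.  -0.   0. ]
90 cost 1.29 eye [0.63  0.124 0.179] blk [0.594 0.107 0.088] n [ 0.85 -0.47 -0.25] dist root 0.013 [ 0.8 -0.2  0.6 -0.2  0.  -1.1  0.1  0.2 -0.8]
135 cost 1.29 eye [0.63  0.124 0.179] blk [0.594 0.107 0.088] n [ 0.85 -0.47 -0.25] dist root 0.013 [ 0.8 -0.2  0.6 -0.2  0.  -1.1  0.1  0.2 -0.8]
180 cost 0.47 eye [0.628 0.122 0.178] blk [0.593 0.107 0.086] n [ 0.81  0.44 -0.38] dist root 0.015 [ 0.8  0.2  0.6  0.  -0.1  0.1 -0.  -0.   0. ]
225 cost 0.47 eye [0.628 0.122 0.178] blk [0.593 0.107 0.086] n [ 0.81  0.44 -0.38] dist root 0.015 [ 0.8  0.2  0.6  0.  -0.1  0.1 -0.  -0.   0. ]
270 cost 1.29 eye [0.63  0.124 0.179] blk [0.594 0.107 0.088] n [-0.85  0.47  0.25] dist root 0.013 [ 0.8 -0.2  0.6 -0.2  0.  -1.1  0.1  0.2 -0.8]
315 cost 1.29 eye [0.63  0.124 0.179] blk [0.594 0.107 0.088] n [-0.85  0.47  0.25] dist root 0.013 [ 0.8 -0.2  0.6 -0.2  0.  -1.1  0.1  0.2 -0.8]
```

```bash
python3 - <<'E'
from h import *
crop("wrist","w19.png",280,160,380,300,5)
c=get_calibration("wrist");print(pix(c,326.5,191,.033))
E
```

```text
[ 0.50361922 -0.16158854  0.033     ]
```

View pics/w19.png

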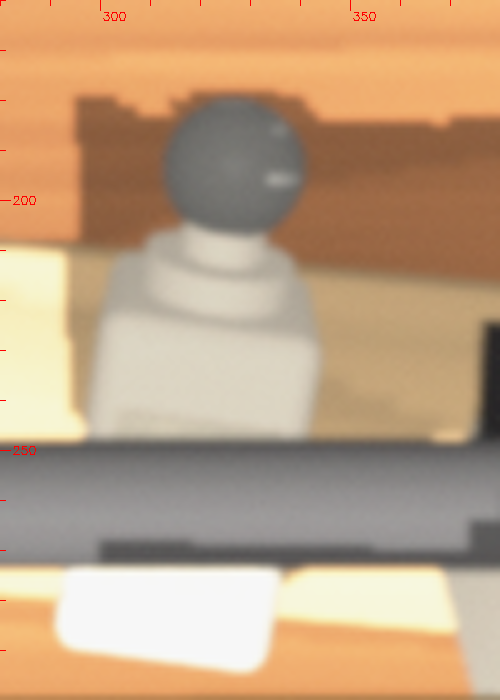

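Request:
play_rows:
  fingers: [60, 60, 60, 60, 60, 60, 60, 255, 255, 255, 255, 255, 255, 255, 255, 255, 255, 255]
  linear:
    - [0, 4, 45]
    - [0, 4, 85]
    - [0, 4, 115]
    - [0, 4, 132]
    - [0, 4, 139]
    - [0, 4, 139]
    - [0, 4, 139]
    - [0, 4, 139]
    - [0, 4, 139]
    - [0, 4, 139]
    - [0, 4, 139]
    - [0, 4, 139]
    - [0, 4, 139]
    - [0, 4, 139]
    - [0, 4, 139]
    - [0, 4, 139]
    - [0, 4, 139]
    - [0, 4, 139]
  rot:
    - [0, 0, 1]
    - [0, 0, 2]
    - [0, 0, 3]
    - [0, 0, 4]
    - [0, 0, 4]
    - [0, 0, 4]
    - [0, 0, 4]
    - [0, 0, 4]
    - [0, 0, 4]
    - [0, 0, 4]
    - [0, 0, 4]
    - [0, 0, 4]
    - [0, 0, 4]
    - [0, 0, 4]
    - [0, 0, 4]
    - [0, 0, 4]
    - [0, 0, 4]
    - [0, 0, 4]

```text
time_s: 39.5
position: [0.5028, -0.1629, 0.0126]
tcp_rot: [[-0.998, 0.069, 0.0], [0.069, 0.998, -0.0], [-0.0, -0.0, -1.0]]
force: [0.1, 0.1, 1.6]
opening: 0.324
```

Request:
play_rows:
  fingers: [255, 255, 255, 255, 255, 255, 255, 255, 255, 255, 255, 255, 255, 255, 255, 255, 255]
  linear:
    - [0, 0, -5]
    - [0, 0, -12]
    - [0, 0, -20]
    - [0, 0, -28]
    - [0, 0, -37]
    - [0, 0, -46]
    - [0, 0, -56]
    - [0, 0, -66]
    - [0, 0, -76]
    - [0, 0, -86]
    - [0, 0, -96]
    - [0, 0, -106]
    - [0, 0, -116]
    - [0, 0, -126]
    - [0, 0, -132]
    - [0, 0, -132]
    - [0, 0, -132]
  rot:
    - [0, 0, 0]
    - [0, 0, 0]
    - [0, 0, 0]
    - [0, 0, 0]
    - [0, 0, 0]
    - [0, 0, 0]
    - [0, 0, 0]
    - [0, 0, 0]
    - [0, 0, 0]
    - [0, 0, 0]
    - [0, 0, 0]
    - [0, 0, 0]
    - [0, 0, 0]
    - [0, 0, 0]
    - [0, 0, 0]
    - [0, 0, 0]
    - [0, 0, 0]

```text
time_s: 41.2
position: [0.5027, -0.1628, 0.1446]
tcp_rot: [[-0.998, 0.069, -0.0], [0.069, 0.998, 0.0], [0.0, 0.0, -1.0]]
force: [0.3, 0.4, -2.4]
opening: 0.325
```

```bash
python3 - <<'E'
from h import *
crop("scene","s20.png",165,170,355,290,4)
crop("top","t20.png",295,160,455,235,5)
go([.5775,-.180,.13],Rd(-4))
E
```

```text
t 41.3 pos [ 0.5022 -0.1626  0.144 ] F [-0.6  0.3 -2.3] open 0.321 q [ -30.1   29.3  100.3   -0.    50.5 -116.1]
[[-0.998  0.069 -0.002]
 [ 0.069  0.998  0.001]
 [ 0.002  0.001 -1.   ]]
MOVE linear [-76.4 -12.2  13.9] rot [ 0.04 -0.1   0.03] rows>= 1.571493095117328
```

View pics/s20.png

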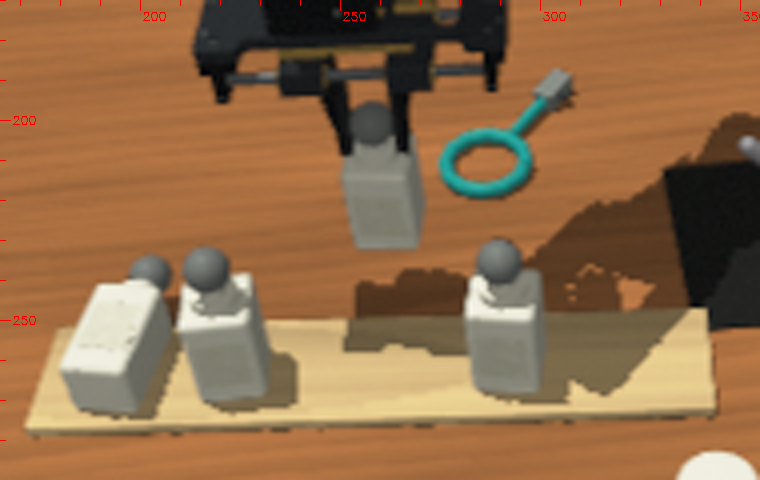

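View pics/t20.png

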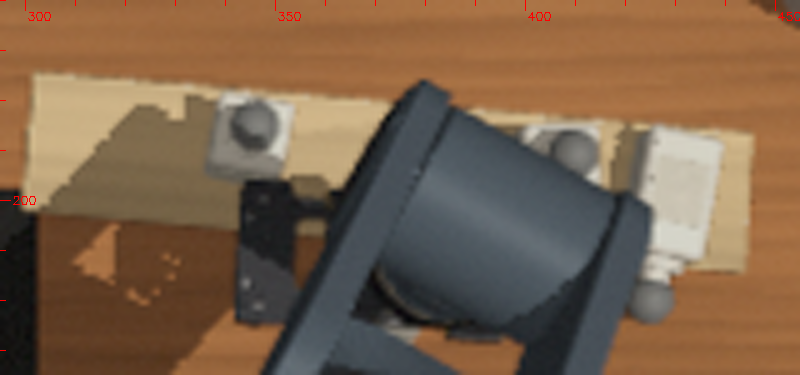

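Request:
play_rows:
  fingers: [255, 255, 255, 255, 255, 255, 255, 255, 255, 255, 255, 255, 255, 255, 255, 255, 255, 255, 255, 255]
  linear:
    - [-5, -1, 0]
    - [-14, -2, 0]
    - [-24, -4, 0]
    - [-34, -5, 0]
    - [-44, -7, 0]
    - [-54, -8, 0]
    - [-64, -10, 0]
    - [-72, -11, 0]
    - [-76, -12, 0]
    - [-76, -12, 0]
    - [-76, -12, 0]
    - [-76, -12, 0]
    - [-76, -12, 8]
    - [-76, -12, 18]
    - [-76, -12, 28]
    - [-76, -12, 36]
    - [-76, -12, 42]
    - [-76, -12, 46]
    - [-76, -12, 48]
    - [-76, -12, 48]
  rot:
    - [0, 0, 0]
    - [0, 0, 0]
    - [0, 0, 0]
    - [0, 0, 0]
    - [0, 0, 0]
    - [0, 0, 0]
    - [0, 0, 0]
    - [0, 0, 0]
    - [0, 0, 0]
    - [0, 0, 0]
    - [0, 0, 0]
    - [0, 0, 0]
    - [0, 0, 0]
    - [0, 0, 0]
    - [0, 0, 0]
    - [0, 0, 0]
    - [0, 0, 0]
    - [0, 0, 0]
    - [0, 0, 0]
    - [0, 0, 0]

```text
time_s: 43.3
position: [0.578, -0.1802, 0.0967]
tcp_rot: [[-0.998, 0.069, 0.0], [0.069, 0.998, -0.0], [-0.0, -0.0, -1.0]]
force: [-0.2, -0.0, -1.6]
opening: 0.321
```

```bash
python3 - <<'E'
from h import *
st()
crop("scene","s21.png",165,190,355,290,4)
E
```

```text
t 43.3 pos [ 0.578  -0.1802  0.0967] F [-0.2 -0.  -1.6] open 0.321 q [ -27.9   38.    90.9   -0.    51.  -113.9]
[[-0.998  0.069  0.   ]
 [ 0.069  0.998 -0.   ]
 [-0.    -0.    -1.   ]]
```

View pics/s21.png

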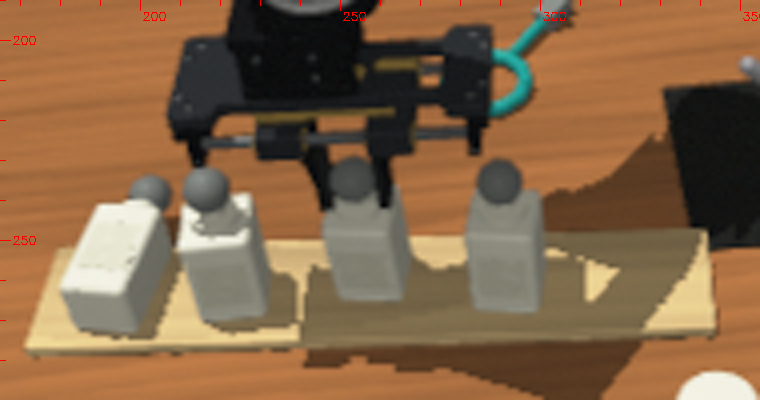

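Hanging upright about 2 mm above the board; lower 2 mm in small steps watching the force.

Request:
play_rows:
  fingers: [255, 255, 255]
  linear:
    - [0, 0, 1]
    - [0, 0, 2]
    - [0, 0, 2]
  rot:
    - [0, 0, 0]
    - [0, 0, 0]
    - [0, 0, 0]

```text
time_s: 43.65
position: [0.579, -0.1806, 0.0955]
tcp_rot: [[-0.998, 0.069, 0.003], [0.069, 0.998, -0.001], [-0.003, -0.001, -1.0]]
force: [-0.3, -0.4, 2.7]
opening: 0.319
```

Request:
play_rows:
  fingers: [110, 110, 110, 110, 110, 110, 110, 110, 110, 110, 110]
  linear:
    - [0, 0, 0]
    - [0, 0, 0]
    - [0, 0, 0]
    - [0, 0, 0]
    - [0, 0, -5]
    - [0, 0, -20]
    - [0, 0, -45]
    - [0, 0, -85]
    - [0, 0, -100]
    - [0, 0, -100]
    - [0, 0, -100]
  rot:
    - [0, 0, 0]
    - [0, 0, 0]
    - [0, 0, 0]
    - [0, 0, 0]
    - [0, 0, 0]
    - [0, 0, 0]
    - [0, 0, 0]
    - [0, 0, 0]
    - [0, 0, 0]
    - [0, 0, 0]
    - [0, 0, 0]

```text
time_s: 44.75
position: [0.5774, -0.1799, 0.1944]
tcp_rot: [[-0.998, 0.069, -0.0], [0.069, 0.998, 0.0], [0.0, 0.0, -1.0]]
force: [-0.8, -0.1, -0.8]
opening: 0.57
```

```bash
python3 - <<'E'
from h import *
crop("scene","s22.png",165,190,355,290,4)
go([.4915,-.3385,.19],Rd(-10))
E
```

```text
t 44.8 pos [ 0.5769 -0.1796  0.1935] F [-0.2 -0.1  0.2] open 0.566 q [ -27.9   30.6   86.8   -0.    62.8 -113.9]
[[-0.998  0.069 -0.002]
 [ 0.069  0.998  0.001]
 [ 0.002  0.001 -1.   ]]
MOVE linear [  74.2 -164.4    3.5] rot [ 0.05 -0.13  6.03] rows>= 3.607805370557675
```

View pics/s22.png

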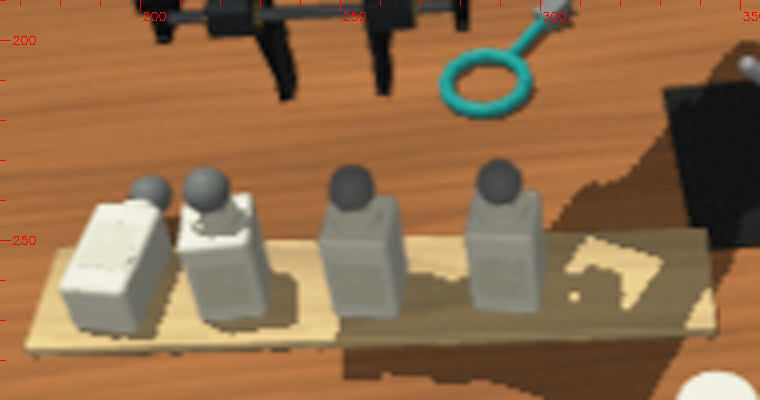

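Request:
play_rows:
  fingers: [80, 80, 80, 80, 80, 80, 80, 80, 80, 80]
  linear:
    - [19, -41, 0]
    - [38, -82, 0]
    - [56, -123, 0]
    - [74, -164, 0]
    - [74, -164, 40]
    - [74, -164, 40]
    - [74, -164, 40]
    - [74, -164, 40]
    - [74, -164, 40]
    - [74, -164, 40]
  rot:
    - [0, 0, 2]
    - [0, 0, 4]
    - [0, 0, 6]
    - [0, 0, 6]
    - [0, 0, 6]
    - [0, 0, 6]
    - [0, 0, 6]
    - [0, 0, 6]
    - [0, 0, 6]
    - [0, 0, 6]

```text
time_s: 45.8
position: [0.4936, -0.3383, 0.1557]
tcp_rot: [[-0.985, 0.172, 0.002], [0.172, 0.985, -0.002], [-0.002, -0.001, -1.0]]
force: [0.3, 0.5, -0.4]
opening: 0.685
```

```bash
python3 - <<'E'
from h import *
im=capture("wrist"); crop("wrist","w20.png",280,160,380,250,6,im)
go([.4915,-.3385,.0135],Rd(-10)); print(proj(get_calibration("wrist"),[.4915,-.3385,.033]))
crop("top","t21.png",295,160,455,235,5)
E
```

```text
t 45.85 pos [ 0.4934 -0.3383  0.1556] F [ 0.2 -0.8 -0.4] open 0.684 q [ -45.1   32.8   89.8   -0.    57.3 -125.2]
[[-0.985  0.172  0.001]
 [ 0.172  0.985 -0.001]
 [-0.001 -0.001 -1.   ]]
MOVE linear [  2.1  -0.4 142.1] rot [-0.06  0.08  0.11] rows>= 2.842130682299613
[320.75213705 188.54690023]
```

View pics/w20.png

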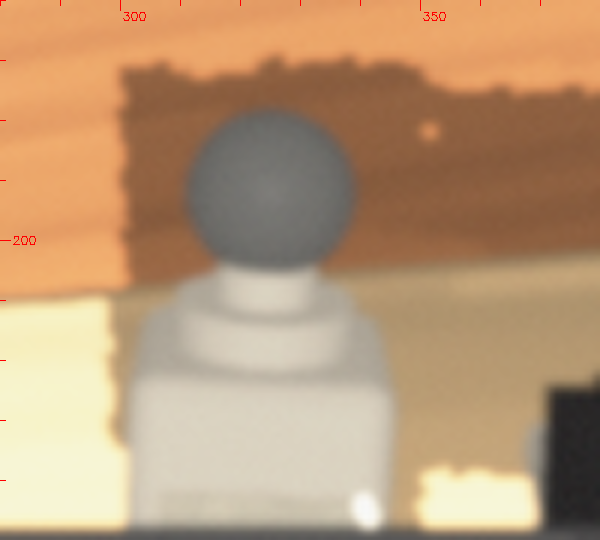

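View pics/t21.png

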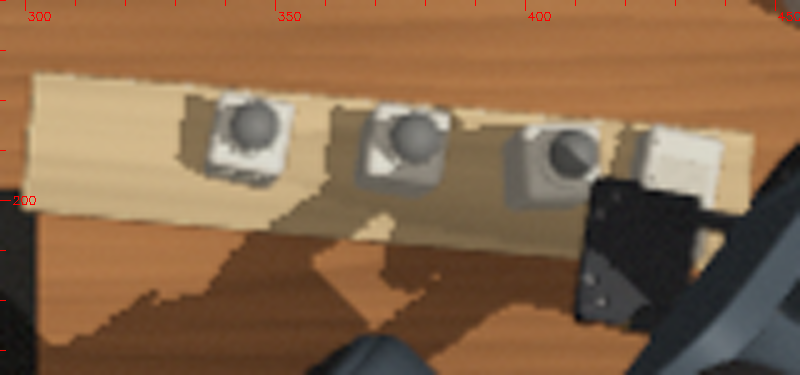

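Request:
play_rows:
  fingers: [80, 80, 80, 80, 80, 80, 80, 255, 255, 255, 255, 255, 255, 255, 255, 255, 255]
  linear:
    - [0, 3, 45]
    - [0, 3, 85]
    - [0, 3, 115]
    - [0, 3, 134]
    - [0, 3, 142]
    - [0, 3, 142]
    - [0, 3, 142]
    - [0, 3, 142]
    - [0, 3, 142]
    - [0, 3, 142]
    - [0, 3, 142]
    - [0, 3, 142]
    - [0, 3, 142]
    - [0, 3, 142]
    - [0, 3, 142]
    - [0, 3, 142]
    - [0, 3, 142]
  rot:
    - [0, 0, 0]
    - [0, 0, 0]
    - [0, 0, 0]
    - [0, 0, 0]
    - [0, 0, 0]
    - [0, 0, 0]
    - [0, 0, 0]
    - [0, 0, 0]
    - [0, 0, 0]
    - [0, 0, 0]
    - [0, 0, 0]
    - [0, 0, 0]
    - [0, 0, 0]
    - [0, 0, 0]
    - [0, 0, 0]
    - [0, 0, 0]
    - [0, 0, 0]

```text
time_s: 47.6
position: [0.4933, -0.3357, 0.0127]
tcp_rot: [[-0.985, 0.173, 0.0], [0.173, 0.985, -0.0], [-0.0, -0.0, -1.0]]
force: [-1.1, 0.4, 4.1]
opening: 0.32
```

Request:
play_rows:
  fingers: [255, 255, 255, 255, 255, 255, 255, 255, 255, 255, 255, 255, 255, 255, 255, 255, 255]
  linear:
    - [0, 0, -5]
    - [0, 0, -12]
    - [0, 0, -20]
    - [0, 0, -28]
    - [0, 0, -37]
    - [0, 0, -46]
    - [0, 0, -56]
    - [0, 0, -66]
    - [0, 0, -76]
    - [0, 0, -86]
    - [0, 0, -96]
    - [0, 0, -106]
    - [0, 0, -116]
    - [0, 0, -126]
    - [0, 0, -132]
    - [0, 0, -132]
    - [0, 0, -132]
  rot:
    - [0, 0, 0]
    - [0, 0, 0]
    - [0, 0, 0]
    - [0, 0, 0]
    - [0, 0, 0]
    - [0, 0, 0]
    - [0, 0, 0]
    - [0, 0, 0]
    - [0, 0, 0]
    - [0, 0, 0]
    - [0, 0, 0]
    - [0, 0, 0]
    - [0, 0, 0]
    - [0, 0, 0]
    - [0, 0, 0]
    - [0, 0, 0]
    - [0, 0, 0]

```text
time_s: 49.3
position: [0.493, -0.3355, 0.1445]
tcp_rot: [[-0.985, 0.173, -0.0], [0.173, 0.985, 0.0], [0.0, 0.0, -1.0]]
force: [-0.4, -0.2, -1.3]
opening: 0.328
```

```bash
python3 - <<'E'
from h import *
crop("scene","s23.png",165,170,355,290,4)
go([.559,-.363,.1435],Rd(-6))
c=get_calibration("top"); print("A ball",pix(c,377.8,187.5,.115))
E
```

```text
t 49.35 pos [ 0.4928 -0.3353  0.1441] F [-0.9 -0.2 -2.1] open 0.324 q [ -45.    33.6   90.5   -0.    56.  -125. ]
[[-0.985  0.173 -0.001]
 [ 0.173  0.985  0.001]
 [ 0.001  0.001 -1.   ]]
MOVE linear [-70.  -15.8   0.6] rot [ 0.04 -0.07 -3.96] rows>= 1.4361417174045474
A ball [ 0.58372657 -0.18159996  0.115     ]
```

View pics/s23.png

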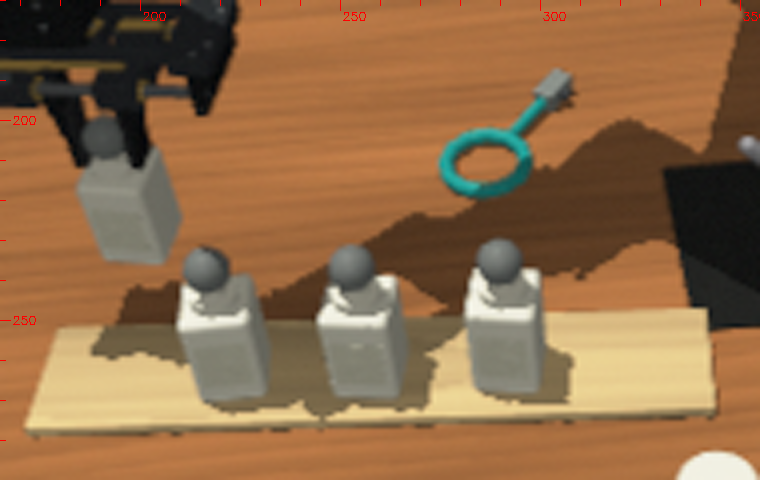

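Request:
play_rows:
  fingers: [255, 255, 255, 255, 255, 255, 255, 255, 255, 255, 255, 255, 255, 255, 255, 255, 255, 255, 255, 255]
  linear:
    - [-5, -1, 0]
    - [-14, -3, 0]
    - [-24, -6, 0]
    - [-34, -8, 0]
    - [-44, -10, 0]
    - [-54, -13, 0]
    - [-63, -15, 0]
    - [-69, -16, 0]
    - [-69, -16, 0]
    - [-69, -16, 0]
    - [-69, -16, 0]
    - [-69, -16, 0]
    - [-69, -16, 8]
    - [-69, -16, 18]
    - [-69, -16, 28]
    - [-69, -16, 36]
    - [-69, -16, 42]
    - [-69, -16, 45]
    - [-69, -16, 47]
    - [-69, -16, 47]
  rot:
    - [0, 0, 0]
    - [0, 0, -1]
    - [0, 0, -2]
    - [0, 0, -3]
    - [0, 0, -4]
    - [0, 0, -4]
    - [0, 0, -4]
    - [0, 0, -4]
    - [0, 0, -4]
    - [0, 0, -4]
    - [0, 0, -4]
    - [0, 0, -4]
    - [0, 0, -4]
    - [0, 0, -4]
    - [0, 0, -4]
    - [0, 0, -4]
    - [0, 0, -4]
    - [0, 0, -4]
    - [0, 0, -4]
    - [0, 0, -4]

```text
time_s: 51.35
position: [0.5583, -0.3633, 0.0974]
tcp_rot: [[-0.995, 0.104, -0.0], [0.104, 0.995, 0.0], [0.0, 0.0, -1.0]]
force: [-0.3, 0.9, -0.9]
opening: 0.324
```

Request:
play_rows:
  fingers: [255, 255, 255, 255]
  linear:
    - [0, 0, 1]
    - [0, 0, 2]
    - [0, 0, 2]
    - [0, 0, 2]
  rot:
    - [0, 0, 0]
    - [0, 0, 0]
    - [0, 0, 0]
    - [0, 0, 0]

```text
time_s: 51.75
position: [0.5588, -0.3638, 0.0962]
tcp_rot: [[-0.995, 0.104, 0.001], [0.104, 0.995, -0.001], [-0.001, -0.001, -1.0]]
force: [-0.3, -1.3, 0.8]
opening: 0.324
```

```bash
python3 - <<'E'
from h import *
st()
crop("scene","s24.png",165,190,355,290,4)
E
```

```text
t 51.75 pos [ 0.5588 -0.3638  0.0962] F [-0.3 -1.3  0.8] open 0.324 q [ -42.6   41.9   81.5   -0.    56.6 -126.7]
[[-0.995  0.104  0.001]
 [ 0.104  0.995 -0.001]
 [-0.001 -0.001 -1.   ]]
```

View pics/s24.png

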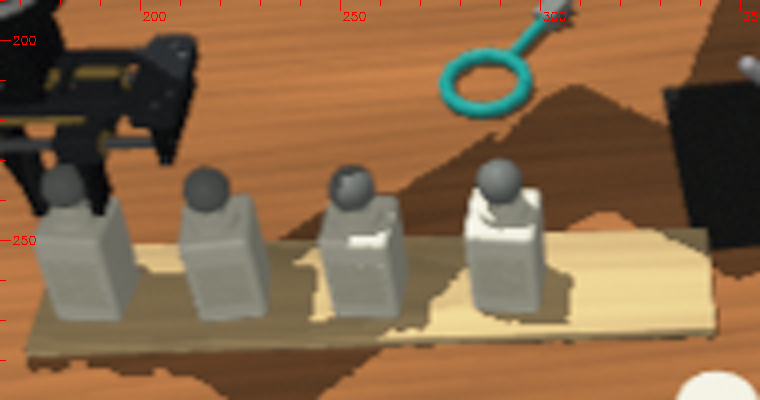

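Request:
play_rows:
  fingers: [110, 110, 110, 110, 110, 110, 110, 110, 110, 110, 110, 110, 110, 110]
  linear:
    - [0, 0, 1]
    - [0, 0, 1]
    - [0, 0, 1]
    - [0, 0, 1]
    - [0, 0, -5]
    - [0, 0, -20]
    - [0, 0, -45]
    - [0, 0, -85]
    - [0, 0, -125]
    - [30, 0, -165]
    - [80, 0, -180]
    - [120, 40, -180]
    - [120, 80, -180]
    - [120, 80, -180]
  rot:
    - [0, 0, 0]
    - [0, 0, 0]
    - [0, 0, 0]
    - [0, 0, 0]
    - [0, 0, 0]
    - [0, 0, 0]
    - [0, 0, 0]
    - [0, 0, 0]
    - [0, 0, 0]
    - [0, 0, 0]
    - [0, 0, 0]
    - [0, 0, 0]
    - [0, 0, 0]
    - [0, 0, 0]

```text
time_s: 53.2
position: [0.4451, -0.2659, 0.2771]
tcp_rot: [[-0.995, 0.102, -0.001], [0.102, 0.995, 0.003], [0.001, 0.003, -1.0]]
force: [-1.2, 0.9, -0.8]
opening: 0.567
```

```bash
python3 - <<'E'
from h import *
st()
crop("scene","s25.png",165,210,355,290,4)
crop("top","t25.png",295,160,455,235,5)
crop("scene","s26.png",325,170,445,290,6)
crop("top","t26.png",225,110,305,190,9)
E
```

```text
t 53.2 pos [ 0.4451 -0.2659  0.2771] F [-1.2  0.9 -0.8] open 0.567 q [-4.330e+01  1.830e+01  9.320e+01  1.000e-01  6.860e+01 -1.275e+02]
[[-0.995  0.102 -0.001]
 [ 0.102  0.995  0.003]
 [ 0.001  0.003 -1.   ]]
```

View pics/s25.png

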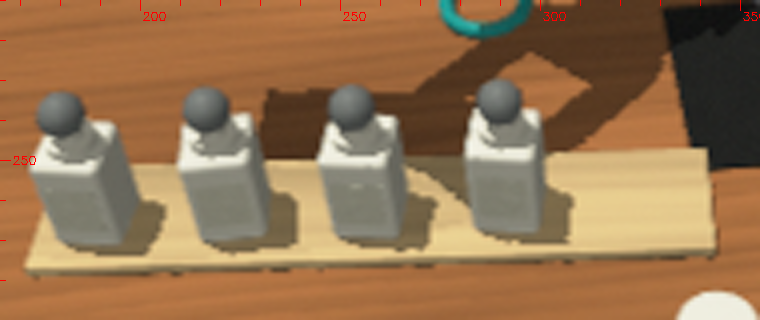

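View pics/t25.png

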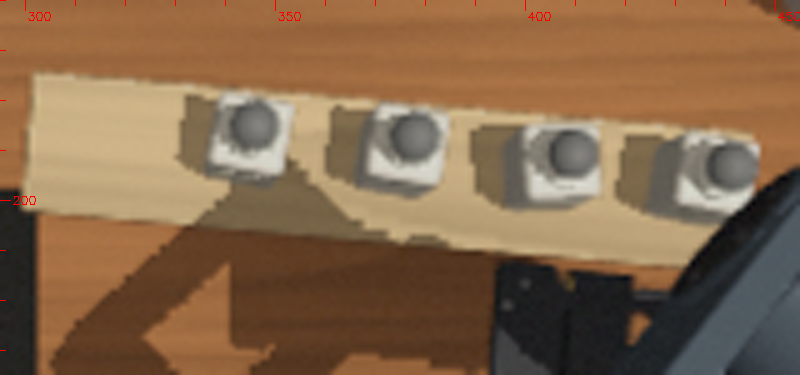

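View pics/s26.png

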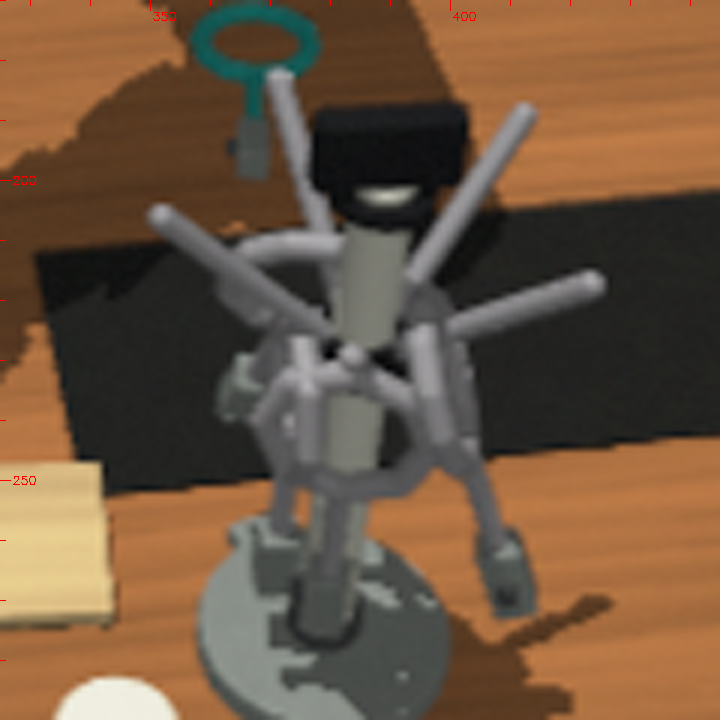

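View pics/t26.png

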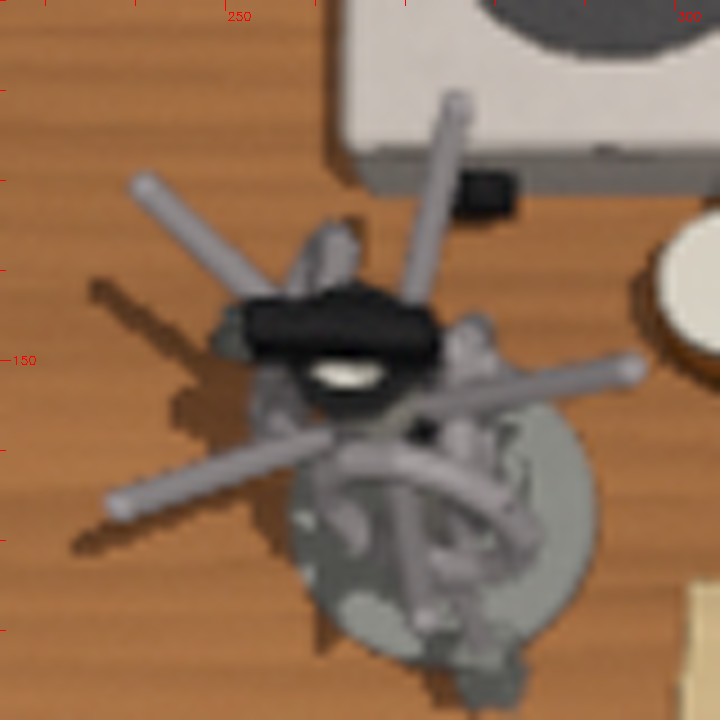

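```bash
python3 - <<'E'
from fit import *
a=np.radians(195+216); root=np.array([*(AX+.033*np.array([np.cos(a),np.sin(a)])),.19])
print(root,proj(get_calibration("top"),root),proj(get_calibration("scene"),root))
fitring(root,(250.7,147),(408.5,265.5),[("top",1,"min",137.5),("top",0,"min",255),("scene",0,"max",400.5)],[-.03,-.03,.09])
t=get_calibration("top"); s=get_calibration("scene")
cor=[pix(t,*uv,.01)[:2] for uv in [(301.8,174.5),(300,201.5),(445.5,187)]]
mid=np.array([.5764,-.18]); ey=np.array([.043,.456]);ey/=np.linalg.norm(ey); ex=np.array([ey[1],-ey[0]])
for n,ut,us in (("nb0",(346,185),(286.3,234.8)),("A",(377.8,187.5),(249.3,237)),("nb1",(409.5,191),(213,237.3)),("B",(441.3,193.3),(176.7,238.3))):
    p=tri(ut,us); d=p[:2]-mid; print(n,np.round(p,4),"local",np.round([d@ex,d@ey],4))
crop("scene","s27.png",380,210,420,275,10)
E
```

```text
[0.68856757 0.15994582 0.19      ] [258.28161197 147.37043853] [397.71588051 231.44444085]
0 cost 0.70 eye [0.695 0.148 0.179] blk [0.712 0.194 0.092] n [0.58 0.67 0.46] dist root 0.017 [ 1.   0.2  0.7 -0.1  0.   0.   0. ]
45 cost 0.70 eye [0.688 0.157 0.181] blk [0.712 0.194 0.092] n [0.28 0.86 0.43] dist root 0.009 [ 1.   0.2  0.7 -0.1  0.   0.   0. ]
90 cost 0.70 eye [0.695 0.148 0.179] blk [0.712 0.194 0.092] n [-0.58 -0.67 -0.46] dist root 0.017 [ 1.   0.2  0.7 -0.1  0.   0.   0. ]
135 cost 0.70 eye [0.695 0.148 0.179] blk [0.712 0.194 0.092] n [-0.58 -0.67 -0.46] dist root 0.017 [ 1.   0.2  0.7 -0.1 -0.  -0.  -0. ]
180 cost 0.70 eye [0.695 0.148 0.179] blk [0.712 0.194 0.092] n [-0.58 -0.67 -0.46] dist root 0.017 [ 1.   0.2  0.7 -0.1  0.   0.   0. ]
225 cost 0.70 eye [0.688 0.157 0.181] blk [0.712 0.194 0.092] n [-0.28 -0.86 -0.43] dist root 0.009 [ 1.   0.2  0.7 -0.1  0.   0.   0. ]
270 cost 0.70 eye [0.695 0.148 0.179] blk [0.712 0.194 0.092] n [0.58 0.67 0.46] dist root 0.017 [ 1.   0.2  0.7 -0.1  0.   0.   0. ]
315 cost 0.70 eye [0.695 0.148 0.179] blk [0.712 0.194 0.092] n [0.58 0.67 0.46] dist root 0.017 [ 1.   0.2  0.7 -0.1 -0.  -0.  -0. ]
nb0 [ 0.5918 -0.0918  0.1131] local [0.0071 0.0892]
A [ 0.5845 -0.186   0.1102] local [ 0.0086 -0.0052]
nb1 [ 0.5737 -0.2787  0.1105] local [ 0.0066 -0.0985]
B [ 0.5664 -0.371   0.1118] local [ 0.0079 -0.1911]
```

View pics/s27.png

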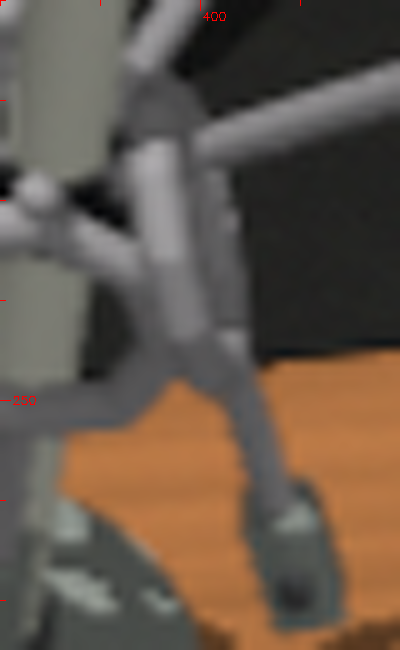

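```bash
python3 - <<'E'
from h import *
cv2.imwrite("pics/fin.png",capture("scene")[:,:,::-1])
E
```

```text
(no output)
```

View pics/fin.png

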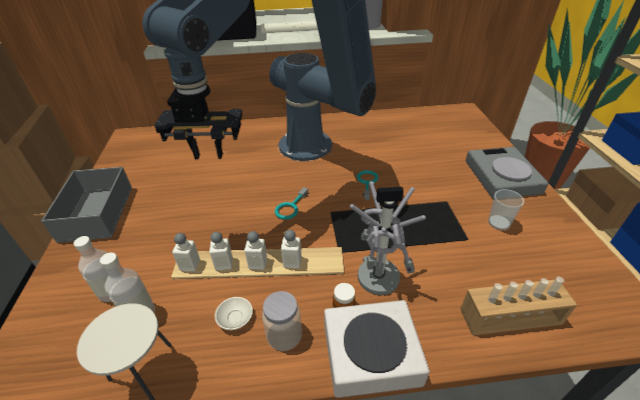

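The picture shows four bottles upright in the row at (180–291, 237). The mat is empty, both rings hang on the tree, and the jars and dish are where they were. The arm is clear of everything, so I'm handing in.

```bash
python3 -c "
from rig import bot
print(bot.hand_in())"
```

```text
the job is handed in; nothing more can be done
None
```

I stood both knocked-over bottles up again in the row and hung both support rings on the drying tree, on branches 2 and 4. I handed the job in at about 53 s; no verdict is reported. I turned the tree by its knob before hanging each ring, so the branch in use stood over the tab. A fit to the camera picture put branch 2 within about 0.1° of the tab, and branch 4 looked in line with it.

- **Bottles:** all four look upright. Their stopper balls measure 7–9 mm from the board's centre line, with the outermost 191 mm along it from the middle; the limits are 30 mm and 225 mm.
- **Rings:** I estimate the eyes at about 15 mm from the root on branch 4 and 9–17 mm on branch 2, against a limit of 24 mm. The branch 2 figure is the less certain, because the ring is partly hidden and two poses fitted equally well. Both rings lean somewhat outwards.
- **Other things:** the jars, dish and turquoise look-alikes were not touched, and the arm was clear of everything at the end. I saw no bottle knocked aside and no slip of the grip.
- **One misstep:** I gripped the second ring once before turning the tree, let go of it on the mat without lifting it, and picked it up again after the turn.

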